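Thread a hose elbow into a clamped coupling

TASK

Pick up the steel hose elbow and thread it clockwise into the steel coupling held in the clamp block, feeling for the start of the thread with light pressure, until it bites on its rubber seal and its barbed outlet points along the raised mark on the clamp block. Stop there: do not turn it past the mark or force it, leave the other things alone, and let go.

Things in the scene. Friction and masses are not known exactly. Their poses are not given: they have to be found in the camera images.
- elbow_grip (a point): Loose steel hose elbow, 0.25 kg, standing on its spigot: centre of its square body, on the spigot axis, 50 mm above the spigot's foot. z up, x out along the barbed outlet, y across the body. Body 30 mm in x and y, from 24 mm below this point to 21 mm above; grip it across y. A round flange, 56 mm across, lies 24 to 30 mm below this point
- elbow_shoulder (a point): centre of the underside of the elbow's flange (the face that meets the seal), 30 mm below elbow_grip, same axes. The spigot below it: 30 mm diameter, 20 mm long, chamfered foot, two opposed thread lugs towards the elbow's +x and -x, reaching 21 mm from the axis, 8 mm wide, 9 to 14 mm below the flange
- elbow_outlet (a point): point on the axis of the elbow's barbed outlet (18 mm diameter, ends 54 mm from the spigot axis), 50 mm from the spigot axis and level with elbow_grip, same axes
- socket_mouth (a point): centre of the rim of the steel coupling (60 mm outside, 46 mm bore) clamped upright in a fixed split clamp block; rim 60 mm above the table. z up, +x towards the mark. Inside, two opposed thread lands (34 mm between them), tops level with the rim. With its lugs riding on the lands the elbow's flange is about 14 mm above the rim
- thread (a point): point on the coupling's axis 10 mm below the rim, axes as socket_mouth. Two opposed gaps between the lands (0.54 rad wide each) let the lugs drop 9 mm. Each time differently, with the lugs mid-gap the outlet is 0.65 to 1.25 rad anticlockwise from above of the mark. (Half a turn from there is the wrong start: it cannot reach the mark.) Clockwise from there the lands draw the elbow down 5 mm/rad; anticlockwise is a dead stop
- seal_top (a point): centre of the top of the black rubber seal ring (57 mm outside), 5 mm above the rim, axes as socket_mouth. It is sprung: 3 N to start it down, then 2 N per mm, 5 mm travel. It begins to resist about 0.45 rad after the lugs leave mid-gap; the thread then holds by its own friction
- mark (a point): the mark: top centre of a raised steel rib (14x5x6 mm, running out from the coupling) on top of the clamp block, 42 mm above the table, 38 mm from the coupling's axis along +x of socket_mouth
- clamp_block: the fixed split clamp block with coupling, thread and seal; origin on the table under the coupling's axis, axes as socket_mouth; 96 mm in x, 84 mm in y, its top 36 mm above the table, the coupling standing 24 mm out of it
- elbow: the hose elbow; origin at the centre of the foot of its spigot, axes as elbow_grip. A few newtons of pressure are enough; over 35 N of contact with the coupling spoils the thread
- nut_1: bystander: a hexagon nut, 34x32x14 mm, origin under its centre
- bolt_1: bystander: a bolt standing on its head, 29x26x70 mm, origin under its centre
- pipe_off: bystander: a pipe offcut on end, 42 diameter x 85 mm, origin under its centre
- tape_measure: bystander: a pocket tape measure, 54x80x68 mm, origin under its centre
Things that resemble listed ones, but are neither listed nor needed, are in the scene too. Leave any pink look-alike of the clamp_block alone.

How it is judged:
By the outcome, as a careful person would: the job done as asked, in the order asked, and still so for the second after the job is handed in, with the robot touching nothing.
It also fails if it takes over 64 s, if anything falls off the work surface, if the arm or the gripper's body presses on something with over 40 N, if the wrist force passes 120 N, or if a joint passes its speed limit or range.

ROBOT

A 6-joint arm with a two-finger parallel gripper is mounted at the origin on a cart in front of the work surface, level with it; the furniture and walls round the work are solid. World frame = base frame: x ahead of the robot, y to its left, z up, the work surface at z = 0. Lengths are in mm, angles in rad, forces in N, time in s.
With the tool pointing down it reaches from about 350 to 975 mm from the base axis. Payload 7.1 kg.
Tool frame: the origin (TCP) lies at the very end of the fingers, on their centre line; the grasp point (between the pads) lies 19 mm behind it (ctrl.grip_depth is the distance from the TCP to the grasp point, in mm); x points along the fingers, z is the direction in which the jaws open and shut, and the axes are right-handed (so a half turn about x gives the same grasp; the last joint's range is limited). The gripper opens to 88 mm and grips with 3 to 60 N. Pads are 20 mm wide; open, the fingers measure 115 mm over their backs; the gripper's body (75 mm by 178 mm) begins 61 mm behind the grasp point.
Start: joints at [1.26, 0.423, 1.63, -0, 1.089, -0.019], TCP at [179.766, 598.572, 183.775] pointing down, gripper open.
Joint ranges: [-3, 3], [-0.9, 2.11], [0.09, 2.58], [-1.31, 4.45], [0.11, 2.69], [-2.54, 2.54]. Speed limits (rad/s): [2.39, 2.39, 3.01, 3.14, 3.14, 3.14].

INTERFACE

Orientations are given as a rotation vector (axis times angle).
In Python, from workcell import ctrl gives the robot as it stands. The module is installed in compiled form; this text tells all that it offers.
- The arm moves only by the tool send_rows, never from a script. Its argument "rows" is a list of rows, each a list of 4 numbers: the shift along the tool's x, y, z in mm, then the turn about the tool's x in rad. In form: [[x, y, z, turn], ...]. A call has 1 to 10 rows; each row shifts and turns the pose as measured when the row begins, along the tool's axes as they then stand; what a row does not reach is not made up. A row lasts 1/12 s, in which the tool goes at most 41.7 mm and 7.16 degrees, less where a joint would pass 70% of its speed; a pose out of reach is approached as far as the arm can. A call with a gripper value outside its range is refused whole. "fingers" is the opening, from 0 (shut) to 1 (fully open), set as the call begins (left out, the last holds). The fingers move at their own pace and stop on an object; the grip force is fixed at half the most. Time passes only in rows, so rows that do not move let the fingers close. It gives the time, the measured TCP pose, the force and the opening at its end, in the units of the state.
- ctrl.get_obs(): the state, without advancing time (a new reading comes with each control period).
- ctrl.get_image(name): name is "scene" or "top" or "wrist"; returns a dict with "img" (400x640x3 uint8, red, green, blue), "depth" (400x640 float32, mm along the optical axis (not along the pixel's ray), 0 where there is no reading), "mtx" (3x3 intrinsics, pixels), "world_from_camera" (4x4, takes a point from camera to world coordinates). Camera axes: x right, y down, z forward; pixel columns grow to the right and rows downward; lengths in mm; the calibration is good to about 2 mm. A picture is of the moment at which its call begins.
- ctrl.close_job(): hands the job in, once; it reports no verdict.
The state is a dict: "t": time; "qpos": joint angles; "qvel": joint speeds; "joint_torque": joint torques, N m; "ee_pos": TCP position; "orientation": TCP orientation; "ft_force": force on the tool from outside, world axes, zero at the start; "moment": the same for the moment, N m; "width": finger opening in mm.
Only numpy, scipy, OpenCV 4.12 (cv2) and the standard library are available. Lean on these libraries where they do the work, as an engineer would, in place of code of your own. Each camera call takes 0.05 s, during which the arm holds its last target.

## Working session

There is one attempt and no reset: what is moved stays moved. The work goes in short steps, Python scripts to look and compute and a tool call to move; the robot and the scene stay as the last step left them, time stands still between calls to the robot, and variables do not carry over. Pictures are saved under pics/ and viewed, and the job is handed in when it is done.

Besides the shell and the picture viewer there is one more tool, called after "Call:" as a command line: name --pt "numbers of a row" for each row, then --argument value for the rest. send_rows: Moves the arm, as the interface text tells. Its arguments: {"type":"object","properties":{"rows":{"type":"array"},"fingers":{"type":"number"}},"required":["rows"]}

```bash
mkdir -p pics; cat > h.py <<'E'
import numpy as np, cv2
from workcell import ctrl
def snap(n,f):
    d=ctrl.get_image(n); cv2.imwrite(f'pics/{f}.png',d['img'][:,:,::-1]); np.savez(f'pics/{f}.npz',**d); return d
def load(f): return dict(np.load(f'pics/{f}.npz'))
def px(d,u,v,z=None):
    K=d['mtx'];T=d['world_from_camera']
    r=np.array([(u-K[0,2])/K[0,0],(v-K[1,2])/K[1,1],1.])
    if z is None:
        p=r*d['depth'][int(round(v)),int(round(u))]; return (T[:3,:3]@p+T[:3,3]).round(1)
    R=T[:3,:3]@r; s=(z-T[2,3])/R[2]; return (T[:3,3]+s*R).round(1)
def crop(f,x0,y0,x1,y1,s,o):
    im=cv2.imread(f'pics/{f}.png')[y0:y1,x0:x1]; cv2.imwrite(f'pics/{o}.png',cv2.resize(im,None,fx=s,fy=s,interpolation=cv2.INTER_CUBIC))
E
python3 - <<'E'
from h import *
for n in ("scene","top","wrist"): snap(n,n+'0')
o=ctrl.get_obs()
for k,v in o.items(): print(k,np.round(v,3))
print(ctrl.grip_depth)
E
```

```text
t 0.15
qpos [ 1.26   0.424  1.63  -0.     1.089 -0.019]
qvel [ 0.    -0.001 -0.003 -0.     0.     0.001]
joint_torque [-0.0000e+00 -5.4498e+01 -2.7392e+01  6.4000e-02  2.0000e-02 -0.0000e+00]
ee_pos [179.635 598.143 183.193]
orientation [-0.992  1.334  0.991]
ft_force [ 0.205  0.622 -0.786]
moment [-0.001  0.043 -0.005]
width 88.221
18.700000000000003
```

View pics/scene0.png

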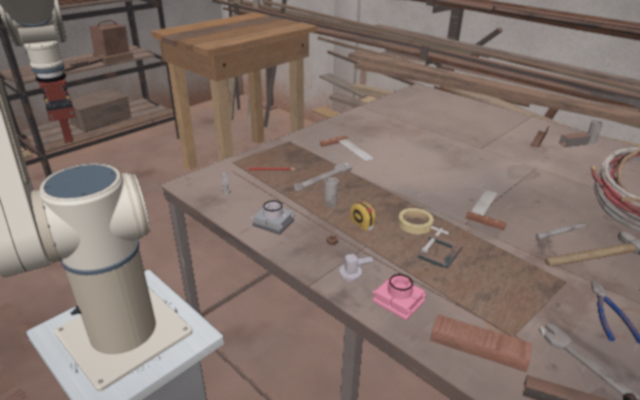

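View pics/top0.png

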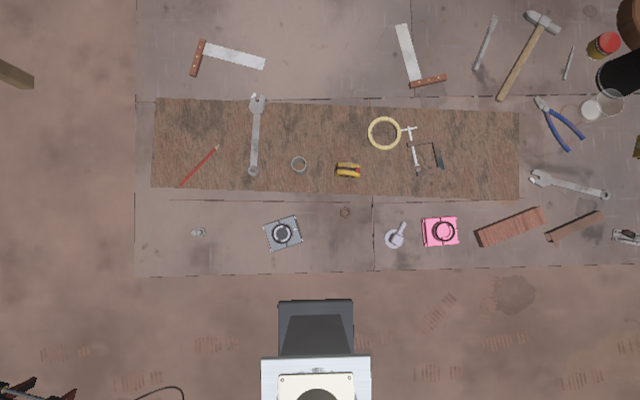

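View pics/wrist0.png

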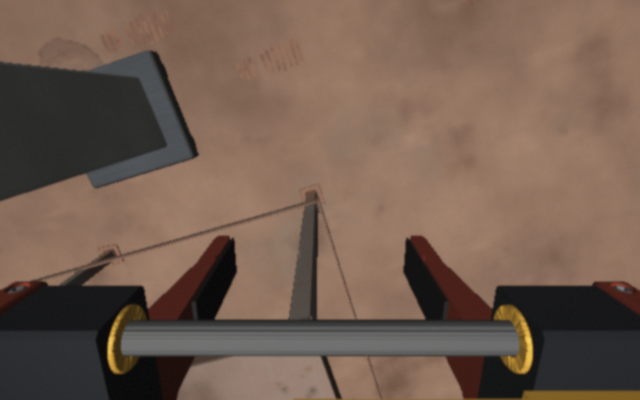

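```bash
python3 - <<'E'
from h import *
crop('top0',240,190,480,270,3.3,'topc'); crop('scene0',240,180,450,330,3.8,'scenec')
t=load('top0');s=load('scene0')
for u,v in [(282,233),(440,231),(395,240),(404,225),(345,212),(299,165),(348,170),(198,231)]: print('top',u,v,px(t,u,v))
for u,v in [(272,214),(351,260),(400,285)]: print('sc',u,v,px(s,u,v))
print(t['world_from_camera'].round(2), t['mtx'])
E
```

```text
top 282 233 [512.2  87.8  36.9]
top 440 231 [ 506.2 -367.2   36.2]
top 395 240 [ 485.6 -228.5   72.1]
top 404 225 [ 526.4 -259.    55.9]
top 345 212 [568.8 -97.7  -3.9]
top 299 165 [712.3  36.3   3.4]
top 348 170 [ 684.1 -103.3   74.8]
top 198 231 [524.1 323.1  48.9]
sc 272 214 [490.5  60.9  51.2]
sc 351 260 [ 477.9 -246.4   68.1]
sc 400 285 [ 523.8 -364.3   32.7]
[[-3.00000e-02 -1.00000e+00  6.00000e-02  5.39310e+02]
 [-1.00000e+00  2.00000e-02 -2.00000e-02 -8.19000e+00]
 [ 2.00000e-02 -7.00000e-02 -1.00000e+00  1.12544e+03]
 [ 0.00000e+00  0.00000e+00  0.00000e+00  1.00000e+00]] [[378.28092581   0.         321.79569498]
 [  0.         378.28092581 198.00423905]
 [  0.           0.           1.        ]]
```

View pics/topc.png

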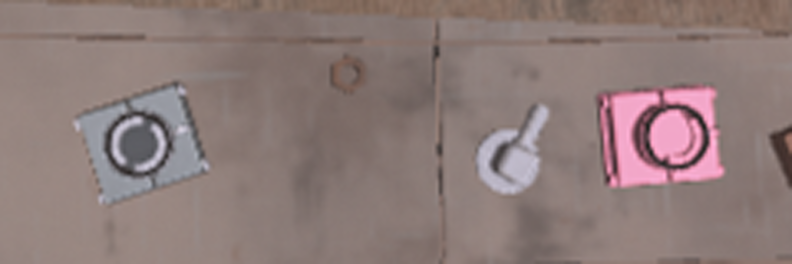

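View pics/scenec.png

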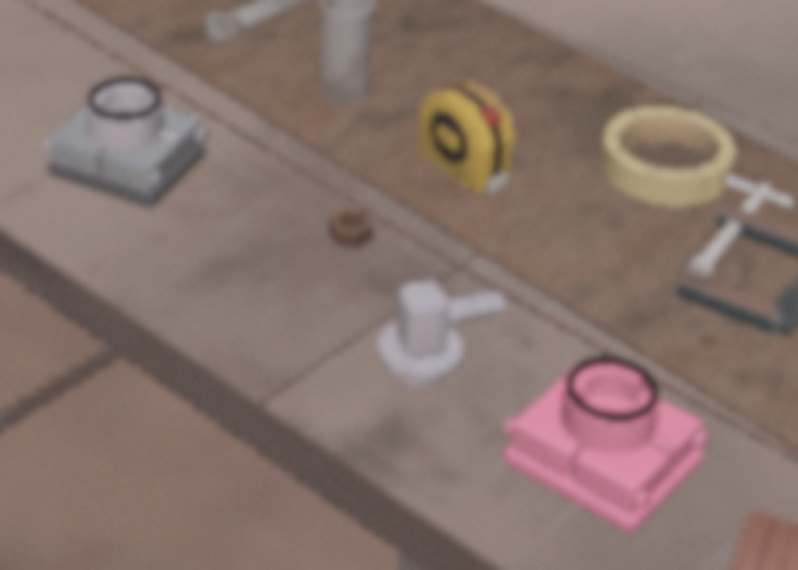

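```bash
cat >> h.py <<'E'
from scipy.spatial.transform import Rotation as Ro
def pose():
    o=ctrl.get_obs(); return np.array(o['ee_pos']),Ro.from_rotvec(o['orientation']).as_matrix(),o
def delta(p,yawz=None):
    """tool-frame shift to reach world p; and turn about tool x to have tool z along world yaw"""
    e,R,o=pose(); print('shift',(R.T@(np.array(p)-e)).round(2),'zyaw',np.arctan2(R[1,2],R[0,2]).round(4),'R x',R[:,0].round(3))
    if yawz is not None:
        d=np.arctan2(R[1,2],R[0,2])-yawz; d=(d+np.pi)%(2*np.pi)-np.pi
        print('turn about tool x (down):',d.round(4))
E
python3 - <<'E'
from h import *
e,R,o=pose(); w=load('wrist0'); T=w['world_from_camera']
print(R.round(3)); print('cam pos in tool',(R.T@(T[:3,3]-e)).round(1)); print((R.T@T[:3,:3]).round(3)); print(w['mtx'].round(1))
delta([490,-235,250])
E
```

```text
[[-0.    -0.958  0.288]
 [-0.001  0.288  0.958]
 [-1.     0.    -0.001]]
cam pos in tool [-201.    78.8   -0.6]
[[ 0.001 -0.288  0.958]
 [-0.    -0.958 -0.288]
 [ 1.    -0.    -0.001]]
[[341.8   0.  319.7]
 [  0.  341.8 198.9]
 [  0.    0.    1. ]]
shift [ -65.99 -536.91 -708.73] zyaw 1.279 R x [-0.    -0.001 -1.   ]
```

Call:
send_rows --pt "0 -15 -13 0" --pt "0 -26 -22 0" --pt "0 -28 -24 0" --pt "0 -28 -24 0" --pt "0 -28 -24 0" --pt "0 -28 -24 0" --pt "0 -28 -24 0" --pt "0 -28 -24 0" --pt "0 -28 -24 0" --pt "0 -28 -24 0"

```text
t: 0.98
ee_pos: [370.9, 297.7, 180.6]
orientation: [-1.0, 1.331, 1.001]
ft_force: [-0.1, -0.1, -0.4]
width: 88.0
```

```bash
python3 - <<'E'
from h import *
delta([500,92,175])
E
```

```text
shift [   5.49 -181.   -161.98] zyaw 1.2905 R x [-0.002 -0.001 -1.   ]
```

Call:
send_rows --pt "1 -28 -24 0" --pt "1 -28 -24 0" --pt "1 -28 -24 0" --pt "1 -28 -24 0" --pt "1 -26 -24 0" --pt "0 -18 -18 0" --pt "0 -10 -10 0" --pt "0 -5 -5 0" --pt "0 0 0 0"

```text
t: 1.73
ee_pos: [499.7, 86.2, 175.1]
orientation: [-0.996, 1.333, 0.994]
ft_force: [-0.4, 0.0, 0.1]
width: 88.1
```

```bash
python3 - <<'E'
from h import *
delta([500,92,175]); snap('wrist','w1')
E
```

```text
shift [0.1  1.36 5.61] zyaw 1.2833 R x [-0.001 -0.001 -1.   ]
```

View pics/w1.png

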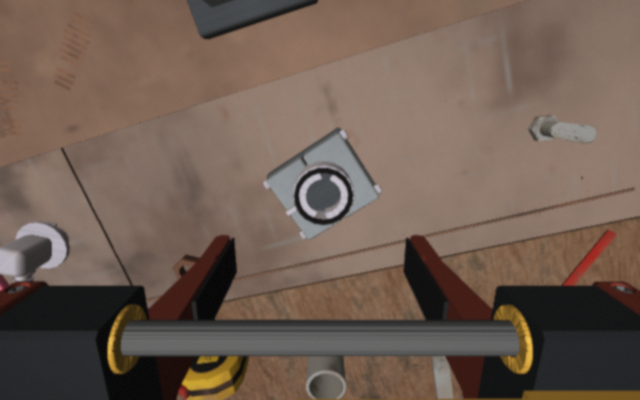

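```bash
python3 - <<'E'
from h import *
crop('w1',253,119,393,249,5.0,'w1c')
E
```

```text
(no output)
```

View pics/w1c.png

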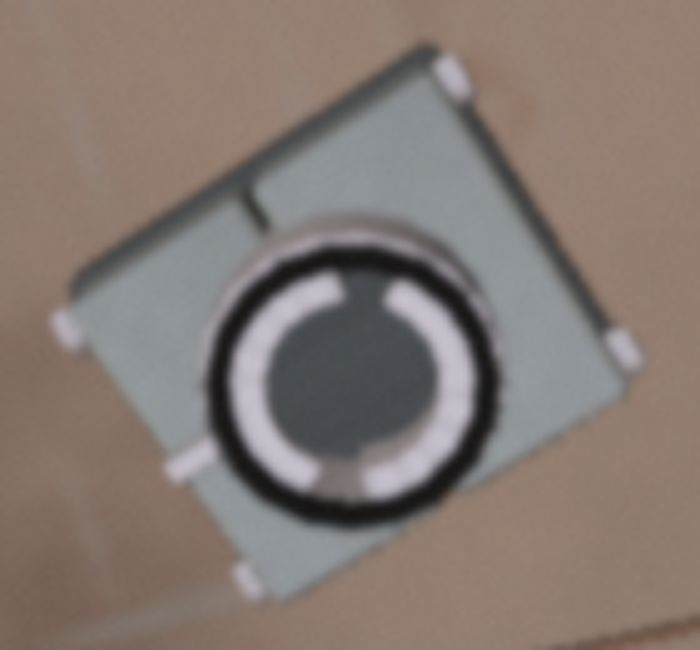

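```bash
python3 - <<'E'
from h import *
d=load('w1'); im=d['img'][119:249,253:393]
m=(im.max(2)<45).astype(np.uint8)
n,l,s,c=cv2.connectedComponentsWithStats(m); 
i=1+np.argmax(s[1:,4]); print(s[i],c[i]+[253,119])
cs,_=cv2.findContours((l==i).astype(np.uint8),cv2.RETR_CCOMP,cv2.CHAIN_APPROX_NONE)
for k in cs:
    if len(k)>30:
        e=cv2.fitEllipse(k); print(e); C=(e[0][0]+253,e[0][1]+119); print('centre@65',px(d,*C,65), '@60',px(d,*C,60))
f=lambda x,y,z: px(d,253+(x+.5)/5-.5,119+(y+.5)/5-.5,z)
c0=f(353,386,65)
print('ring',c0)
for a in [(168,468),(185,463),(212,447)]: print('mark',f(*a,42), np.arctan2(*(f(*a,42)-c0)[[1,0]]))
# block sides
for a,b in [((75,295),(432,60)),((270,600),(625,395)),((72,300),(270,600)),((440,75),(625,390))]:
    v=f(*b,36)-f(*a,36); print('side',a,b,np.arctan2(v[1],v[0]).round(3),np.linalg.norm(v).round(1))
q=[f(*a,36) for a in [(75,295),(432,65),(625,395),(272,600)]]; print('block centre',np.mean(q,0))
g1=f(367,285,60);g2=f(342,488,60); v=g1-g2; print('gap',np.arctan2(v[1],v[0]),g1,g2)
for a in [(342,287),(392,290),(318,478),(368,488)]:
    v=f(*a,60)-c0; print('land end',np.arctan2(v[1],v[0]).round(3),np.linalg.norm(v[:2]).round(1))
E
```

```text
[ 42  50  57  55 482] [323.28630705 196.6473029 ]
((70.09114837646484, 76.95613098144531), (53.919273376464844, 55.51948928833008), 86.15016174316406)
centre@65 [511.6  85.2  65. ] @60 [513.   84.8  60. ]
((70.03175354003906, 76.80233764648438), (49.01485061645508, 52.47487258911133), 90.59596252441406)
centre@65 [511.5  85.2  65. ] @60 [512.9  84.8  60. ]
ring [511.5  85.4  65. ]
mark [524.1  42.   42. ] -1.2882413743253087
mark [524.   45.8  42. ] -1.265038315916408
mark [522.3  52.2  42. ] -1.2562920223781529
side (75, 295) (432, 60) 1.863 86.1
side (270, 600) (625, 395) 1.839 87.3
side (72, 300) (270, 600) 0.253 77.2
side (440, 75) (625, 390) 0.262 75.7
block centre [511.1   85.15  36.  ]
gap 2.740227624083777 [494.6  93.1  60. ] [532.3  77.1  60. ]
land end 2.97 18.2
land end 2.457 19.0
land end -0.613 21.4
land end -0.152 22.5
```

Call:
send_rows --pt "0 -4 -16 0" --pt "0 -7 -28 0" --pt "0 -8 -30 0" --pt "0 -8 -30 0" --pt "0 -8 -30 0" --pt "0 -8 -30 0" --pt "0 -8 -30 0" --pt "0 -8 -30 0" --pt "0 -8 -28 0" --pt "0 -6 -24 0"

```text
t: 2.62
ee_pos: [490.3, -192.1, 174.5]
orientation: [-1.009, 1.323, 1.016]
ft_force: [0.1, 0.1, -0.1]
width: 87.5
```

Call:
send_rows --pt "0 -4 -16 0.06" --pt "0 -2 -8 0.09" --pt "0 0 -4 0.08" --pt "0 0 0 0.06" --pt "0 0 0 0.03" --pt "0 0 0 0"

```text
t: 3.12
ee_pos: [488.1, -218.6, 174.0]
orientation: [-0.754, 1.435, 0.764]
ft_force: [0.6, -0.0, 0.2]
width: 87.9
```

```bash
python3 - <<'E'
from h import *
delta([485,-232,150],0.95); snap('wrist','w2')
E
```

```text
shift [ 23.93  -5.14 -12.87] zyaw 0.9733 R x [-0.004  0.005 -1.   ]
turn about tool x (down): 0.0233
```

View pics/w2.png

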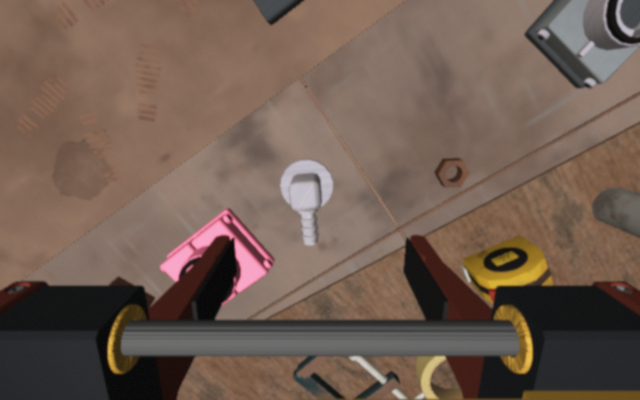

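```bash
python3 - <<'E'
from h import *
crop('w2',270,150,350,255,5.5,'w2c')
E
```

```text
(no output)
```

View pics/w2c.png

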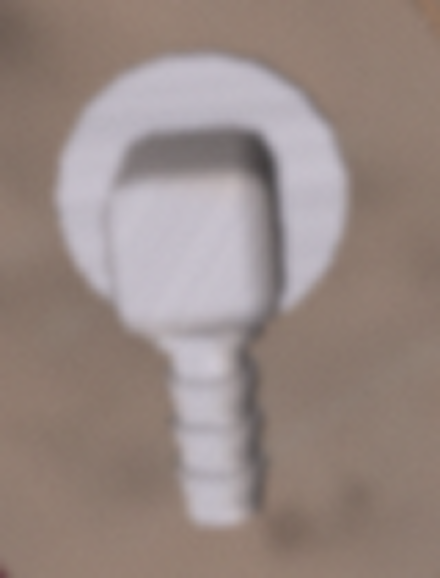

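```bash
python3 - <<'E'
from h import *
d=load('w2')
f=lambda x,y,z: px(d,270+(x+.5)/5.5-.5,150+(y+.5)/5.5-.5,z)
T=d['world_from_camera']
print('top',f(192,250,71),'flange',f(202,196,26), 'fl L/R/T',f(57,190,26),f(348,190,26),f(200,52,26))
a=f(207,355,50);b=f(222,505,50);e=f(224,522,50);print(a,b,e,np.arctan2(*(b-a)[[1,0]]))
c=f(192,250,71)
print(np.arctan2(*(e-c)[[1,0]]), np.linalg.norm((e-c)[:2]))
c=f(202,196,26);print(np.arctan2(*(e-c)[[1,0]]), np.linalg.norm((e-c)[:2]))
for p,q in [((110,200),(122,320)),((112,190),(268,182)),((128,335),(270,328))]:
    v=f(*q,71)-f(*p,71);print(np.arctan2(v[1],v[0]).round(3))
# depth cloud
im=d['depth']; pts=[]
K=d['mtx']
vv,uu=np.mgrid[150:255,270:350]; z=im[150:255,270:350]
P=np.stack([(uu-K[0,2])/K[0,0]*z,(vv-K[1,2])/K[1,1]*z,z],-1).reshape(-1,3)@T[:3,:3].T+T[:3,3]
P=P[z.ravel()>0]
tp=P[(abs(P[:,2]-71)<5)];print('topface',len(tp),tp.mean(0), np.median(tp[:,2]))
r=cv2.minAreaRect(tp[:,:2].astype(np.float32));print(r)
o=P[(P[:,2]>45)&(P[:,2]<64)&(np.linalg.norm(P[:,:2]-r[0],axis=1)>25)]
print('outlet',len(o),o.mean(0)); v=np.linalg.svd(o[:,:2]-o[:,:2].mean(0))[2][0];print(v,np.arctan2(v[1],v[0]))
m=o[:,:2].mean(0)-np.array(r[0]);print(np.arctan2(m[1],m[0]))
E
```

```text
top [ 486.9 -235.2   71. ] flange [ 488.5 -236.3   26. ] fl L/R/T [ 471.9 -258.5   26. ] [ 503.3 -212.5   26. ] [ 465.5 -220.7   26. ]
[ 509.1 -248.5   50. ] [ 535.1 -263.1   50. ] [ 538.1 -264.8   50. ] -0.5116587333673605
-0.5241796287829132 59.140510650483954
-0.5215311921176861 57.20498230049549
-0.527
1.026
1.024
topface 833 [ 487.42915935 -235.52108648   69.94934897] 70.26881722880199
((488.5301513671875, -235.94309997558594), (29.44165802001953, 28.53504180908203), 57.897762298583984)
outlet 429 [ 522.21224469 -254.88368604   55.86506603]
[ 0.8727784  -0.48811665] -0.5099305690955522
-0.5122633459993139
```

Call:
send_rows --pt "0 -1 -6 -0.04" --pt "0 -1 -6 -0.03" --pt "0 0 -3 0" --pt "0 0 0 0" --pt "0 0 0 0"

```text
t: 3.58
ee_pos: [482.3, -227.7, 173.8]
orientation: [-0.818, 1.41, 0.83]
ft_force: [0.9, 0.3, 0.4]
width: 87.7
```

```bash
python3 - <<'E'
from h import *
delta([487.8,-235.7,34],1.05)
E
```

```text
shift [139.77  -9.69  -4.63] zyaw 1.0577 R x [-0.005  0.006 -1.   ]
turn about tool x (down): 0.0077
```

Call:
send_rows --pt "10 -4 -2 0.006" --pt "20 -3 -2 0" --pt "25 -2 -1 0" --pt "25 0 0 0" --pt "15 0 0 0" --pt "5 0 0 0" --pt "0 0 0 0"

```text
t: 4.17
ee_pos: [490.4, -235.9, 68.1]
orientation: [-0.814, 1.41, 0.82]
ft_force: [-0.7, 0.1, -0.0]
width: 88.0
```

```bash
python3 - <<'E'
from h import *
delta([487.8,-235.7,34],1.05); snap('wrist','w3')
E
```

```text
shift [34.09  2.28 -1.27] zyaw 1.0496 R x [-0.     0.004 -1.   ]
turn about tool x (down): -0.0004
```

View pics/w3.png

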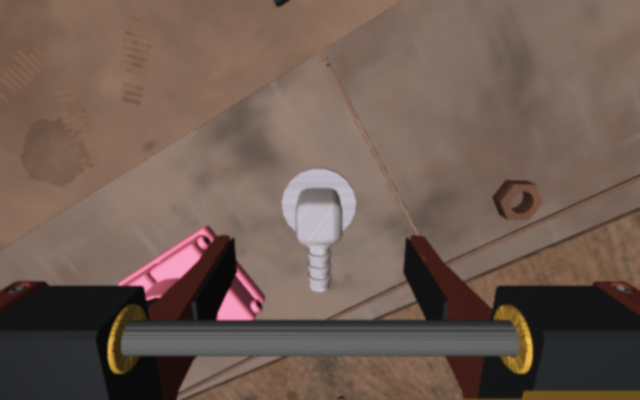

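```bash
python3 - <<'E'
from h import *
d=load('w3'); T=d['world_from_camera'];K=d['mtx']
vv,uu=np.mgrid[160:300,270:370]; z=d['depth'][160:300,270:370]
P=np.stack([(uu-K[0,2])/K[0,0]*z,(vv-K[1,2])/K[1,1]*z,z],-1).reshape(-1,3)@T[:3,:3].T+T[:3,3]
P=P[z.ravel()>0]
e,R,o=pose()
tp=P[abs(P[:,2]-71)<4]; L=(tp-e)@R; print('tool frame top face range',np.percentile(L,[1,99],axis=0).round(1))
tp=P[abs(P[:,2]-26)<3]; L=(tp-e)@R; print('tool frame flange range',np.percentile(L,[0,1,99,100],axis=0).round(1))
tp=P[(P[:,2]>48)&(P[:,2]<62)]; L=(tp-e)@R; L=L[abs(L[:,1])>25];print('outlet', L.min(0),L.max(0))
E
```

```text
tool frame top face range [[ -3.6 -11.2 -14.7]
 [  1.4  15.1  11.7]]
tool frame flange range [[ 40.3 -19.3 -29.1]
 [ 41.  -16.  -28. ]
 [ 44.4  28.4  25. ]
 [ 45.7  29.3  25.9]]
outlet [  8.94490256 -53.09375363  -9.67896574] [ 20.56305065 -25.01455368   7.54482565]
```

Call:
send_rows --pt "8 1 -0.5 0" --pt "11 1 -0.5 0" --pt "8 0 0 0" --pt "4 0 0 0" --pt "2 0 0 0" --pt "0 0 0 0"

```text
t: 4.72
ee_pos: [490.7, -236.8, 35.3]
orientation: [-0.818, 1.407, 0.815]
ft_force: [0.4, -0.1, -0.4]
width: 87.7
```

```bash
python3 - <<'E'
from h import *
delta([487.8,-235.7,34],1.05)
E
```

```text
shift [ 1.26  3.01 -0.49] zyaw 1.0494 R x [ 0.005  0.001 -1.   ]
turn about tool x (down): -0.0006
```

Call:
send_rows --pt "1 2.5 -0.5 0" --pt "0 0 0 0"

```text
t: 4.88
ee_pos: [488.2, -236.0, 34.3]
orientation: [-0.818, 1.406, 0.815]
ft_force: [-0.3, 0.6, 0.6]
width: 88.0
```

```bash
python3 - <<'E'
from h import *
delta([487.8,-235.7,34],1.05);delta([487.8,-235.7,34],1.05); print(ctrl.get_obs()['qpos'])
E
```

```text
shift [0.31 0.56 0.07] zyaw 1.0494 R x [ 0.005  0.001 -1.   ]
turn about tool x (down): -0.0006
shift [0.31 0.56 0.07] zyaw 1.0494 R x [ 0.005  0.001 -1.   ]
turn about tool x (down): -0.0006
[-0.47451297  0.52370264  1.90375724  0.00539971  0.70977645 -1.52797262]
```

Call:
send_rows --pt "0 0 0 0" --pt "0 0 0 0" --pt "0 0 0 0" --pt "0 0 0 0" --pt "0 0 0 0" --pt "0 0 0 0" --fingers 0

```text
t: 5.38
ee_pos: [489.1, -236.5, 35.6]
orientation: [-0.819, 1.405, 0.813]
ft_force: [0.3, -0.1, -0.2]
width: 51.1
```

Call:
send_rows --pt "0 0 0 0" --pt "0 0 0 0" --pt "0 0 0 0" --pt "0 0 0 0" --pt "0 0 0 0" --pt "0 0 0 0" --pt "0 0 0 0" --pt "0 0 0 0"

```text
t: 6.05
ee_pos: [489.2, -236.5, 35.7]
orientation: [-0.82, 1.405, 0.813]
ft_force: [0.8, -0.3, 0.3]
width: 1.1
```

```bash
python3 - <<'E'
from h import *
delta([487.8,-235.7,34],1.05); o=ctrl.get_obs(); print(o['ft_force'],o['moment'],o['width'])
E
```

```text
shift [1.66 1.58 0.01] zyaw 1.0494 R x [ 0.008 -0.    -1.   ]
turn about tool x (down): -0.0006
[ 0.83118272 -0.34510169  0.32306366] [-0.00262353  0.02632817 -0.01412883] 1.0537142956393626
```

```bash
python3 - <<'E'
from h import *
snap('wrist','w4');snap('scene','s4')
crop('s4',240,150,480,330,3.3,'s4c')
E
```

```text
(no output)
```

View pics/w4.png

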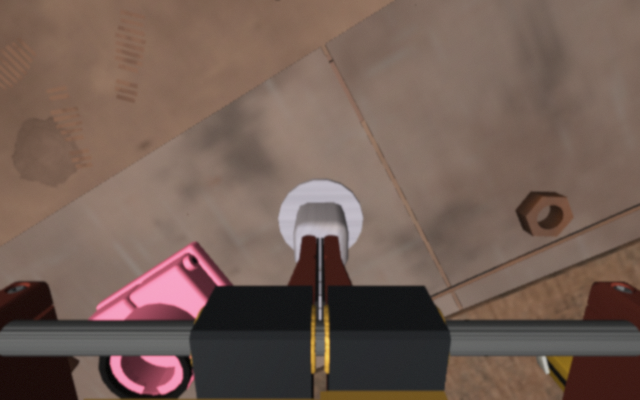

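View pics/s4c.png

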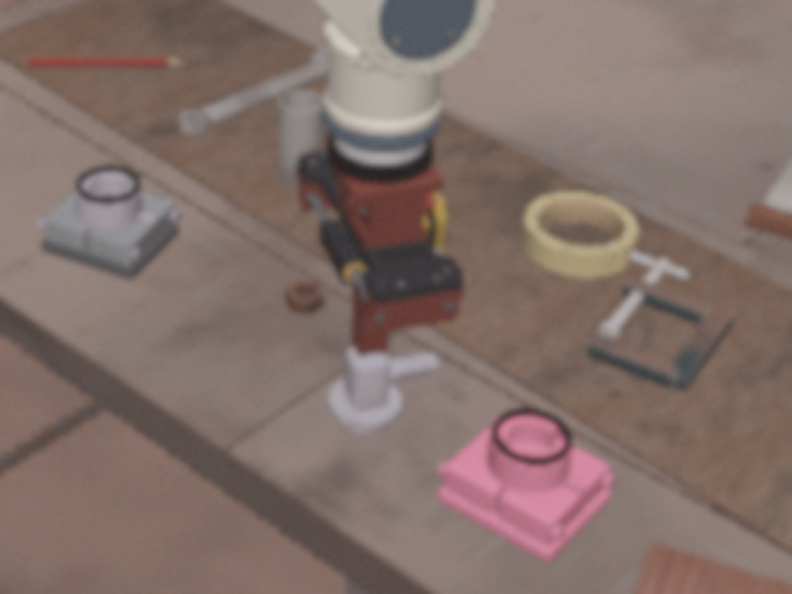

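```bash
python3 - <<'E'
from h import *
e,R,o=pose(); print(e)
d=load('w4')
for u,v in [(310,242),(330,242),(310,260),(330,275),(300,300)]: 
    p=px(d,u,v); print(u,v,p,'tool',(R.T@(p-e)).round(1), d['depth'][v,u])
s=load('s4')
for x,y in [(372,340),(372,325),(360,345),(385,345),(372,355),(365,370),(365,390),(420,365)]:
    u,v=240+x/3.3,150+y/3.3
    p=px(s,u,v); print(x,y,p,'tool',(R.T@(p-e)).round(1))
d=load('w3')
for u,v in [(228,241),(412,241),(225,250)]:
    print(u,v,px(d,u,v),d['depth'][v,u])
E
```

```text
[ 489.15904199 -236.50327115   35.69166439]
310 242 [ 476.6 -235.5   84.1] tool [-48.5  11.1  -5.2] 165.59924
330 242 [ 481.2 -227.    84.8] tool [-49.2  11.3   4.5] 164.89491
310 260 [ 476.7 -235.1  103.2] tool [-67.6  11.   -4.7] 147.28755
330 275 [ 480.7 -227.9  116.1] tool [-80.5  11.1   3.6] 134.93068
300 300 [ 456.8 -224.3  167.1] tool [-131.7   33.2   -5. ] 79.5113
372 340 [ 480.1 -248.6   89.7] tool [-54.1   1.5 -14.8]
372 325 [ 421.1 -294.6  161.3] tool [-126.1   29.2  -83.8]
360 345 [ 476.  -240.9   82.9] tool [-47.3   8.9 -10.2]
385 345 [ 490.8 -252.6   81.2] tool [-45.5  -9.8 -13. ]
372 355 [ 486.7 -244.2   69.4] tool [-33.7  -1.9  -7.8]
365 370 [ 473.4 -249.1   65.6] tool [-30.    7.2 -18.7]
365 390 [ 476.8 -247.6   43.5] tool [ -7.9   5.1 -15.7]
420 365 [ 520.9 -263.9   51.4] tool [-15.5 -41.3  -7.9]
228 241 [ 459.1 -271.3  112.2] 170.16008
412 241 [ 502.8 -192.   116.1] 166.187
225 250 [ 459.4 -269.6  123.9] 158.79256
```

The reported TCP is about 42 mm beyond the visible fingertips. Both cameras agree on this, and the fingers closed on air above the body. I'll reopen and correct for it.

Call:
send_rows --pt "0 1.5 0 0" --pt "0 0 0 0" --pt "0 0 0 0" --pt "0 0 0 0" --pt "0 0 0 0" --pt "0 0 0 0" --pt "0 0 0 0" --pt "0 0 0 0" --pt "0 0 0 0" --pt "0 0 0 0" --fingers 1

```text
t: 6.98
ee_pos: [487.7, -235.6, 35.7]
orientation: [-0.82, 1.405, 0.813]
ft_force: [0.3, 0.2, -0.3]
width: 63.3
```

```bash
python3 - <<'E'
from h import *
delta([487.8,-235.7,-7],1.05); o=ctrl.get_obs(); print(o['ft_force'],o['width'])
snap('wrist','w5');crop('w5',190,170,450,330,3,'w5c')
E
```

```text
shift [42.68  0.17 -0.17] zyaw 1.0494 R x [ 0.008 -0.    -1.   ]
turn about tool x (down): -0.0006
[ 0.31361134  0.19647145 -0.33335794] 63.318704407335126
```

View pics/w5c.png

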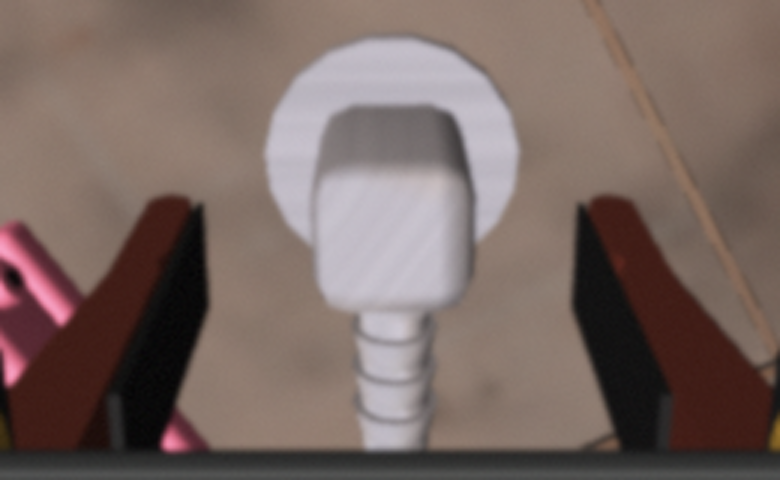

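Call:
send_rows --pt "6 0 0 0" --pt "10 0 0 0" --pt "10 0 0 0" --pt "7 0 0 0" --pt "4 0 0 0" --pt "2 0 0 0" --pt "1 0 0 0" --pt "0 0 0 0"

```text
t: 7.7
ee_pos: [487.0, -235.1, -10.2]
orientation: [-0.818, 1.406, 0.815]
ft_force: [-0.1, 0.0, 0.5]
width: 87.5
```

```bash
python3 - <<'E'
from h import *
delta([487.8,-235.7,-7],1.05); o=ctrl.get_obs(); print(o['ft_force'],o['width'])
d=snap('scene','s6');crop('s6',300,190,400,300,6,'s6c')
d=snap('wrist','w6');crop('w6',190,170,450,330,3,'w6c')
E
```

```text
shift [-3.24 -0.98 -0.1 ] zyaw 1.0494 R x [ 0.005  0.001 -1.   ]
turn about tool x (down): -0.0006
[-0.05970675  0.03761281  0.48592509] 87.50304390582578
```

View pics/s6c.png

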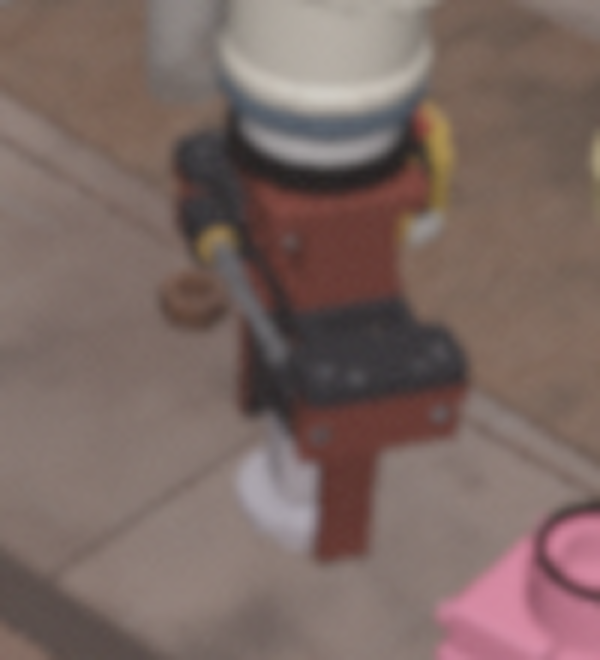

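View pics/w6c.png

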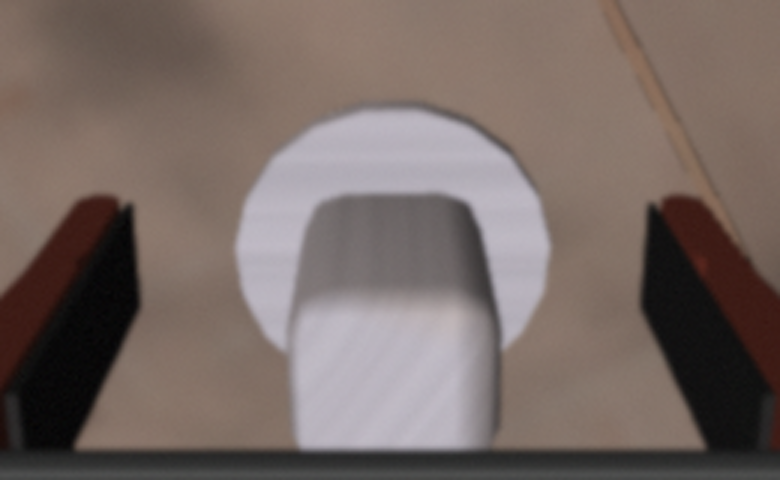

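```bash
python3 - <<'E'
from h import *
e,R,o=pose()
d=load('s6')
for y in (535,545,550,555,560,565):
    p=px(d,300+340/6,190+y/6);print(y,p,(R.T@(p-e)).round(1))
d=load('w6')
for v in (236,237,238,239,240): print(v,px(d,225,v),px(d,230,v),px(d,420,v))
E
```

```text
535 [ 458.1 -283.2   41.7] [-51.7   1.2 -55.9]
545 [ 459.6 -282.4   34.9] [-44.9   0.3 -54.5]
550 [ 458.3 -283.5   33.8] [-43.8   0.9 -56.1]
555 [ 457.6 -284.3   32.1] [-42.1   1.1 -57.1]
560 [ 458.7 -283.7   28.3] [-38.3   0.5 -56.1]
565 [ 485.  -263.6   -3.9] [ -5.9 -12.1 -25.7]
236 [ 453.  -271.4   31.5] [ 461.7 -283.8   -0.5] [ 502.6 -186.2   30.6]
237 [ 453.4 -271.6   31.7] [ 462.2 -284.1   -0.5] [ 501.8 -186.6   33.1]
238 [ 453.6 -271.3   32.9] [ 4.626e+02 -2.842e+02  2.000e-01] [ 501.8 -186.9   33.9]
239 [ 453.6 -270.7   34.8] [ 455.7 -270.1   31.5] [ 502.3 -187.1   33.9]
240 [ 453.8 -270.5   36. ] [ 455.7 -269.7   33.1] [ 501.3 -187.5   36.7]
```

Call:
send_rows --pt "-1 -0.5 0 0" --pt "0 0 0 0" --pt "0 0 0 0" --pt "0 0 0 0" --pt "0 0 0 0" --pt "0 0 0 0" --pt "0 0 0 0" --pt "0 0 0 0" --pt "0 0 0 0" --pt "0 0 0 0" --fingers 0

```text
t: 8.63
ee_pos: [489.1, -236.2, -6.8]
orientation: [-0.821, 1.404, 0.812]
ft_force: [1.0, -0.4, 0.2]
width: 29.7
```

Call:
send_rows --pt "0 0 0 0" --pt "0 0 0 0" --pt "0 0 0 0" --pt "0 0 0 0"

```text
t: 8.97
ee_pos: [489.2, -236.3, -6.8]
orientation: [-0.821, 1.404, 0.812]
ft_force: [0.7, 0.7, 0.3]
width: 30.2
```

```bash
python3 - <<'E'
from h import *
e,R,o=pose(); print(e,o['qpos'],o['width'],o['ft_force'],o['moment']); delta([487.8,-235.7,-7],1.05)
E
```

```text
[ 489.17305204 -236.26283144   -6.76652546] [-0.47408436  0.59536846  1.91345474  0.00595826  0.62410389 -1.52835279] 30.202306217169035 [0.71668453 0.69593418 0.29124723] [-0.03697852  0.04975034 -0.02576533]
shift [ 0.22  1.47 -0.2 ] zyaw 1.0495 R x [ 0.009 -0.001 -1.   ]
turn about tool x (down): -0.0005
```

Call:
send_rows --pt "-4 0 0 0" --pt "-8 0 0 0" --pt "-12 0 0 0" --pt "-16 0 0 0" --pt "-20 0 0 0" --pt "-20 0 0 0" --pt "-16 0 0 0" --pt "-10 0 0 0" --pt "-4 0 0 0" --pt "0 0 0 0"

```text
t: 9.8
ee_pos: [485.7, -235.0, 112.7]
orientation: [-0.819, 1.406, 0.814]
ft_force: [-0.1, -0.0, -2.7]
width: 29.7
```

```bash
python3 - <<'E'
from h import *
e,R,o=pose(); print(e,o['width'],o['ft_force'],o['moment']); delta([511.4,85.2,e[2]],1.05)
d=snap('wrist','w7');d=snap('scene','s7');crop('s7',260,150,420,290,5,'s7c')
E
```

```text
[ 485.70178609 -235.01472207  112.71909109] 29.744512136345556 [-0.11816736 -0.00968841 -2.73937354] [-0.01861223  0.01178776  0.03498004]
shift [  0.38 137.22 290.46] zyaw 1.0494 R x [ 0.006  0.001 -1.   ]
turn about tool x (down): -0.0006
```

View pics/w7.png

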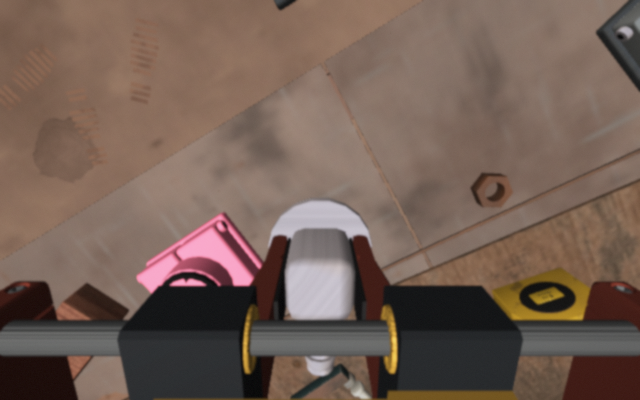

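View pics/s7c.png

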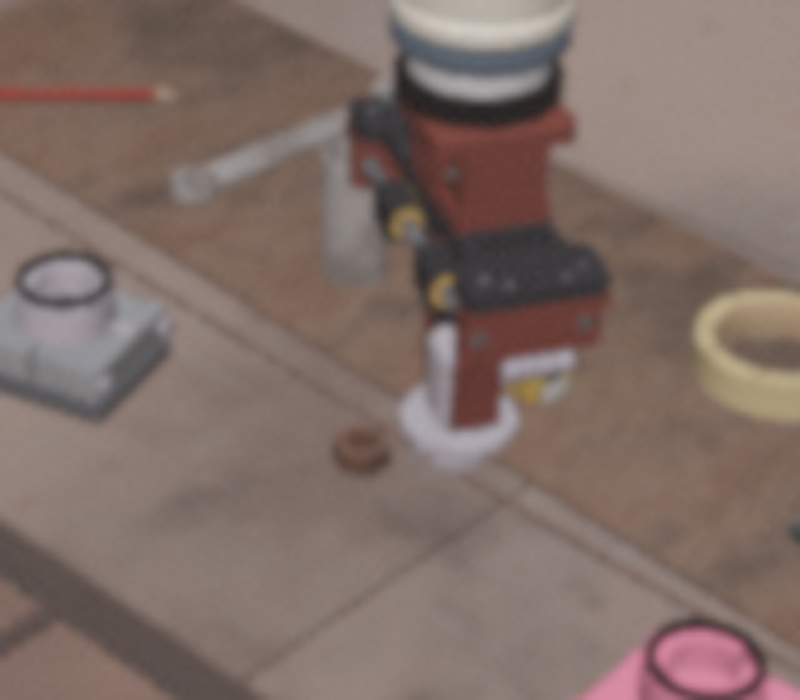

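```bash
cat >> h.py <<'E'
def cloud(d,u0,v0,u1,v1):
    T=d['world_from_camera'];K=d['mtx']
    vv,uu=np.mgrid[v0:v1,u0:u1]; z=d['depth'][v0:v1,u0:u1]
    P=np.stack([(uu-K[0,2])/K[0,0]*z,(vv-K[1,2])/K[1,1]*z,z],-1).reshape(-1,3)@T[:3,:3].T+T[:3,3]
    return P,z.ravel()>0,uu.ravel(),vv.ravel()
E
python3 - <<'E'
from h import *
from scipy.optimize import least_squares
e,R,o=pose(); d=load('w7')
P,ok,u,v=cloud(d,255,190,385,320); L=(P-e)@R
h=np.histogram(L[ok,0],bins=np.arange(-100,60,4)); print([(int(b),int(n)) for n,b in zip(*h) if n>30])
fl=L[ok&(L[:,0]>-45)&(L[:,0]<-20)&(L[:,1]>0)]
print('flange x',np.median(fl[:,0]))
F=fl[abs(fl[:,0]-np.median(fl[:,0]))<4]
# rim: for each z column the max y
rim=[]
for zz in np.arange(-26,26,1):
    s=F[abs(F[:,2]-zz)<.7]
    if len(s)>3: rim.append((s[:,1].max(),zz))
rim=np.array(rim); print(len(rim))
r=least_squares(lambda p:np.hypot(rim[:,0]-p[0],rim[:,1]-p[1])-28,[0,0],loss='soft_l1'); print('centre(y,z) r28',r.x.round(2),np.abs(r.fun).max())
r=least_squares(lambda p:np.hypot(rim[:,0]-p[0],rim[:,1]-p[1])-p[2],[0,0,28],loss='soft_l1'); print('free',r.x.round(2))
tx=L[ok&(L[:,0]<-75)&(L[:,0]>-86)&(abs(L[:,2])<8)]
print('top x med',np.median(tx[:,0]), 'y range',np.percentile(tx[:,1],[0,1,50,99,100]).round(1))
E
```

```text
[(-100, 432), (-96, 355), (-92, 364), (-88, 388), (-84, 498), (-80, 3581), (-76, 1046), (-72, 470), (-68, 418), (-64, 419), (-60, 380), (-56, 338), (-52, 322), (-48, 298), (-44, 235), (-36, 2421), (-32, 121)]
flange x -34.350987334429945
52
centre(y,z) r28 [-0.52 -0.56] 0.40262143482453894
free [-1.05 -0.56 28.46]
top x med -78.89099350798614 y range [-13.2 -12.2   2.2  13.1  14.3]
```

Call:
send_rows --pt "0 4 12 0" --pt "0 6 20 0" --pt "0 7 26 0" --pt "0 7 26 0" --pt "0 7 26 0" --pt "0 7 26 0" --pt "0 7 26 0" --pt "0 7 26 0" --pt "0 7 26 0" --pt "0 7 26 0"

```text
t: 10.73
ee_pos: [541.1, 18.6, 100.7]
orientation: [-0.801, 1.426, 0.822]
ft_force: [-0.3, -0.4, -3.0]
width: 29.9
```

```bash
python3 - <<'E'
from h import *
e,R,o=pose(); print(e,o['width'],o['ft_force'],o['moment']); delta([562,63,115],1.16)
E
```

```text
[541.12612125  18.6488379  100.65475781] 29.882444658465616 [-0.2648493  -0.44055682 -2.99550785] [ 0.0065234  -0.03065777  0.04694677]
shift [-14.42   4.68  48.77] zyaw 1.0402 R x [-0.016  0.006 -1.   ]
turn about tool x (down): -0.1198
```

Call:
send_rows --pt "-4 1 10 -0.03" --pt "-4 1 8 -0.04" --pt "-3 0 6 -0.03" --pt "-2 0 4 -0.02" --pt "0 0 2 0" --pt "0 0 0 0" --pt "0 0 0 0"

```text
t: 11.32
ee_pos: [551.5, 51.9, 110.6]
orientation: [-0.901, 1.387, 0.931]
ft_force: [0.0, -0.8, -2.7]
width: 29.9
```

```bash
python3 - <<'E'
from h import *
e,R,o=pose(); print(e,o['width'],o['ft_force'],o['moment'],o['qpos']); delta([562,63,115],1.16)
d=snap('wrist','w8');
E
```

```text
[551.49591817  51.93073904 110.60084429] 29.919300247024943 [ 0.03148803 -0.77071421 -2.68492155] [ 0.00075312 -0.00553226 -0.04256507] [ 0.06780511  0.42852761  1.82342493  0.00923029  0.9129893  -1.11442538]
shift [-4.58 -5.34 14.24] zyaw 1.1765 R x [-0.024  0.006 -1.   ]
turn about tool x (down): 0.0165
```

View pics/w8.png

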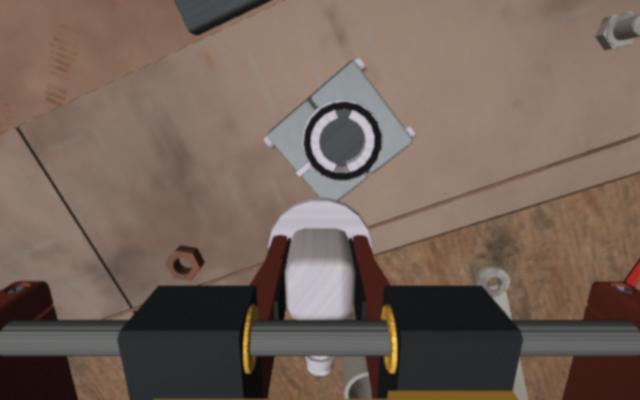

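```bash
cat >> h.py <<'E'
def ring(f,u0,v0,u1,v1,zt=65):
    d=load(f); im=d['img'][v0:v1,u0:u1]; m=(im.max(2)<45).astype(np.uint8)
    n,l,s,c=cv2.connectedComponentsWithStats(m); i=1+np.argmax(s[1:,4])
    cs,_=cv2.findContours((l==i).astype(np.uint8),cv2.RETR_CCOMP,cv2.CHAIN_APPROX_NONE)
    out=[]
    for k in cs:
        if len(k)>40:
            e=cv2.fitEllipse(k); out.append(px(d,e[0][0]+u0,e[0][1]+v0,zt))
    return out
E
python3 - <<'E'
from h import *
e,R,o=pose()
for c in ring('w8',290,90,395,190): print(c,(R.T@(c-e)).round(2))
P,ok,u,v=cloud(load('w8'),290,90,395,190)
z=P[ok,2]; print('z hist',[(int(b),int(n)) for n,b in zip(*np.histogram(z,bins=np.arange(-10,80,3))) if n>50])
crop('w8',290,90,395,190,6,'w8c')
E
```

```text
[512.1  85.2  65. ] [46.7  48.06 15.88]
[512.  85.  65.] [46.7  48.08 15.66]
z hist [(-4, 297), (-1, 1270), (32, 399), (35, 4879), (38, 73), (41, 95), (56, 219), (59, 1443), (62, 921), (65, 668)]
```

View pics/w8c.png

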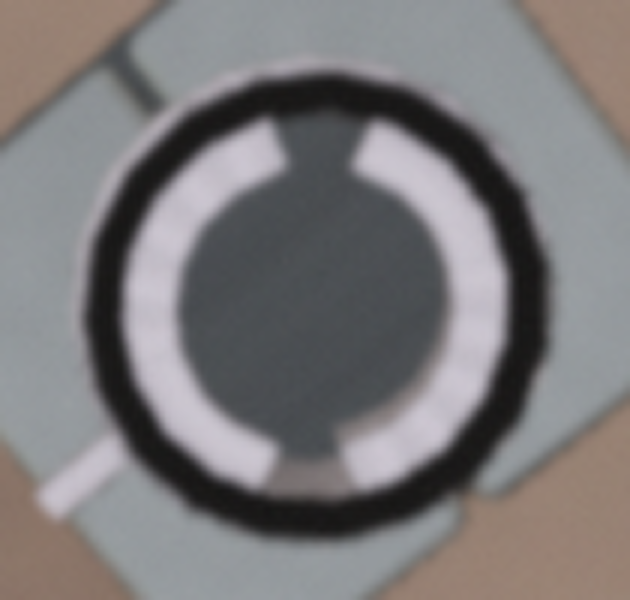

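```bash
python3 - <<'E'
from h import *
d=load('w8'); f=lambda x,y,z: px(d,290+(x+.5)/6-.5,90+(y+.5)/6-.5,z)
c=np.mean(ring('w8',290,90,395,190),0); print(c)
ang=lambda p:np.arctan2(*(p-c)[[1,0]])
A=[(275,120),(288,168),(372,120),(352,168),(265,490),(278,445),(355,490),(338,440)]
a=[ang(f(*p,60)) for p in A]; print(np.round(a,3),[np.linalg.norm((f(*p,60)-c)[:2]).round(1) for p in A])
print('gap up',np.mean(a[:4]),'low',np.mean(a[4:]))
tl=(f(280,145,60)+f(362,145,60))/2; bl=(f(272,468,60)+f(346,465,60))/2; v=bl-tl; print('axis',np.arctan2(v[1],v[0]), (tl+bl)/2)
p,q=f(48,508,42),f(108,450,42); print('mark',ang(p),ang(q),np.arctan2(*(p-q)[[1,0]]), (p+q)/2)
# block edges z36
for p,q in [((5,140),(170,5)),((500,495),(628,405)),((515,5),(628,165)),((5,445),(125,592))]:
    v=f(*q,36)-f(*p,36);print('edge',np.arctan2(v[1],v[0]).round(3), (np.arctan2(v[1],v[0])%(np.pi/2)-np.pi/2).round(3))
E
```

```text
[512.05  85.1   65.  ]
[ 2.974  2.951  2.452  2.482 -0.636 -0.626 -0.159 -0.198] [np.float64(22.2), np.float64(16.3), np.float64(22.6), np.float64(16.6), np.float64(23.9), np.float64(18.1), np.float64(24.0), np.float64(17.3)]
gap up 2.7145437453811603 low -0.40479812903290147
axis -0.41549209594089015 [512.85   84.975  60.   ]
mark -1.2599493149549832 -1.2796244731840838 -1.2017273594274316 [523.75  47.6   42.  ]
edge 1.836 -1.306
edge 1.812 -1.329
edge 0.27 -1.301
edge 0.271 -1.3
```

Call:
send_rows --pt "0 6 2 0" --pt "0 10 4 0.01" --pt "0 10 4 0.01" --pt "0 10 3 0" --pt "0 6 2 0" --pt "0 3 1 0" --pt "0 0 0 0" --pt "0 0 0 0"

```text
t: 12.03
ee_pos: [510.9, 85.3, 111.6]
orientation: [-0.881, 1.398, 0.912]
ft_force: [0.8, 0.7, -4.2]
width: 29.8
```

```bash
cat >> h.py <<'E'
S=np.array([512.2,85.1])
def st(yaw=1.155,off=(-0.55,-0.55),zc=65):
    """where's the elbow axis vs socket axis"""
    e,R,o=pose(); p=e+R@np.array([-28.4,*off])   # flange centre
    f=e+R@np.array([-8.4,*off])
    sh=R.T@np.array([*(S-f[:2]),0]); zy=np.arctan2(R[1,2],R[0,2])
    print('ee',e.round(1),'foot err yz(move by)',sh[1:].round(2),'foot z',f[2].round(1),'flange z',p[2].round(1),'zyaw',zy.round(4),'turn to yaw',round(zy-yaw,4),'Rx',R[:,0].round(4))
    print('t',o['t'],'F',np.round(o['ft_force'],1),'M',np.round(o['moment'],2),'w',o['width'].round(1),'q6',o['qpos'][5].round(3))
E
python3 - <<'E'
from h import *
st()
E
```

```text
ee [510.9  85.3 111.6] foot err yz(move by) [-0.54  0.87] foot z 119.9 flange z 139.9 zyaw 1.1501 turn to yaw -0.0049 Rx [-0.0255  0.0055 -0.9997]Traceback (most recent call last):
  File "<stdin>", line 2, in <module>
  File "h.py", line 44, in st
    print('t',o['t'],'F',np.round(o['ft_force'],1),'M',np.round(o['moment'],2),'w',o['width'].round(1),'q6',o['qpos'][5].round(3))
                                                                                   ^^^^^^^^^^^^^^^^
AttributeError: 'float' object has no attribute 'round'
```

```bash
sed -i "s/o\['width'\].round(1)/round(o['width'],1)/" h.py; python3 - <<'E'
from h import *
st(); print(ctrl.get_obs()['qpos'].round(4) if hasattr(ctrl.get_obs()['qpos'],'round') else ctrl.get_obs()['qpos'])
E
```

```text
ee [510.9  85.3 111.6] foot err yz(move by) [-0.54  0.87] foot z 119.9 flange z 139.9 zyaw 1.1501 turn to yaw -0.0049 Rx [-0.0255  0.0055 -0.9997]
t 12.0333 F [ 0.8  0.7 -4.2] M [-0.07  0.   -0.02] w 29.8 q6 -1.021
[ 0.1365  0.381   1.9007  0.0115  0.8844 -1.021 ]
```

Call:
send_rows --pt "20 0 0 0" --pt "0 0 0 0" --pt "0 0 0 0"

```text
t: 12.28
ee_pos: [512.1, 85.5, 92.3]
orientation: [-0.882, 1.395, 0.91]
ft_force: [-0.4, 0.3, -2.9]
width: 29.9
```

```bash
python3 - <<'E'
from h import *
st(); print(ctrl.get_obs()['qpos'])
E
```

```text
ee [512.1  85.5  92.3] foot err yz(move by) [0.5  0.22] foot z 100.7 flange z 120.7 zyaw 1.1504 turn to yaw -0.0046 Rx [-0.0225  0.0057 -0.9997]
t 12.2833 F [-0.4  0.3 -2.9] M [ 0.01 -0.03  0.02] w 29.9 q6 -1.022
[ 0.13659135  0.41137981  1.9111355   0.01171994  0.84063477 -1.02170134]
```

Call:
send_rows --pt "-4 0 0 0" --pt "-5 0 0 0" --pt "-5 0 0 0" --pt "-5 0 0 0" --pt "-5 0 0 0" --pt "-5 0 0 0" --pt "-5 0 0 0" --pt "-5 0 0 0" --pt "-3 0 0 0" --pt "0 0 0 0"

```text
t: 13.12
ee_pos: [515.7, 84.8, 142.8]
orientation: [-0.883, 1.391, 0.907]
ft_force: [0.1, -0.6, -3.0]
width: 30.0
```

```bash
python3 - <<'E'
from h import *
st()
E
```

```text
ee [515.7  84.8 142.8] foot err yz(move by) [ 3.99 -0.63] foot z 151.2 flange z 171.2 zyaw 1.1495 turn to yaw -0.0055 Rx [-0.0173  0.0063 -0.9998]
t 13.1167 F [ 0.1 -0.6 -3. ] M [-0.01 -0.05 -0.02] w 30.0 q6 -1.021
```

Call:
send_rows --pt "40 0 0 0" --pt "0 0 0 0" --pt "0 0 0 0"

```text
t: 13.37
ee_pos: [516.8, 85.4, 103.3]
orientation: [-0.884, 1.388, 0.906]
ft_force: [1.1, -0.5, -3.0]
width: 29.8
```

```bash
python3 - <<'E'
from h import *
st()
E
```

```text
ee [516.8  85.4 103.3] foot err yz(move by) [ 4.75 -1.57] foot z 111.7 flange z 131.7 zyaw 1.1496 turn to yaw -0.0054 Rx [-0.0144  0.0067 -0.9999]
t 13.3667 F [ 1.1 -0.5 -3. ] M [-0.03 -0.04 -0.01] w 29.8 q6 -1.022
```

Call:
send_rows --pt "-4 0 0 0" --pt "-5 0 0 0" --pt "-5 0 0 0" --pt "-5 0 0 0" --pt "-5 0 0 0" --pt "-5 0 0 0" --pt "-5 0 0 0" --pt "-5 0 0 0" --pt "-3 0 0 0" --pt "0 0 0 0"

```text
t: 14.2
ee_pos: [520.3, 85.4, 157.1]
orientation: [-0.886, 1.38, 0.902]
ft_force: [-0.2, -0.8, -2.1]
width: 29.9
```

Call:
send_rows --pt "40 2 0 0" --pt "0 0 0 0" --pt "-4 0 0 0" --pt "-5 0 0 0" --pt "-5 0 0 0" --pt "-5 0 0 0" --pt "-5 0 0 0" --pt "-5 0 0 0" --pt "-3 0 0 0" --pt "0 0 0 0"

```text
t: 15.03
ee_pos: [522.8, 86.8, 159.4]
orientation: [-0.888, 1.371, 0.897]
ft_force: [0.8, -0.0, -3.4]
width: 29.9
```

```bash
python3 - <<'E'
from h import *
st()
E
```

```text
ee [522.8  86.8 159.4] foot err yz(move by) [ 9.56 -5.22] foot z 167.8 flange z 187.8 zyaw 1.1497 turn to yaw -0.0053 Rx [ 0.0041  0.0092 -0.9999]
t 15.0333 F [ 0.8 -0.  -3.4] M [-0.06 -0.02 -0.05] w 29.9 q6 -1.019
```

Call:
send_rows --pt "8 3 -1.5 0" --pt "12 3 -1.5 0" --pt "12 2 -1 0" --pt "12 1 -1 0" --pt "10 0 0 0" --pt "8 0 0 0" --pt "4 0 0 0" --pt "0 0 0 0" --pt "0 0 0 0"

```text
t: 15.78
ee_pos: [510.9, 86.4, 88.0]
orientation: [-0.888, 1.371, 0.897]
ft_force: [0.2, 0.3, -3.0]
width: 29.8
```

```bash
python3 - <<'E'
from h import *
st()
E
```

```text
ee [510.9  86.4  88. ] foot err yz(move by) [-1.17 -0.01] foot z 96.4 flange z 116.4 zyaw 1.1496 turn to yaw -0.0054 Rx [ 0.0038  0.0091 -1.    ]
t 15.7833 F [ 0.2  0.3 -3. ] M [-0.04  0.02 -0.  ] w 29.8 q6 -1.019
```

Call:
send_rows --pt "4 -0.6 0 0" --pt "6 -0.4 0 0" --pt "6 0 0 0" --pt "4 0 0 0" --pt "2 0 0 0" --pt "0 0 0 0" --pt "0 0 0 0"

```text
t: 16.37
ee_pos: [513.8, 86.4, 65.0]
orientation: [-0.889, 1.368, 0.896]
ft_force: [0.2, -0.3, -3.4]
width: 29.9
```

```bash
python3 - <<'E'
from h import *
st(); snap('wrist','w9'); snap('scene','s9'); crop('s9',220,140,340,260,5,'s9c')
E
```

```text
ee [513.8  86.4  65. ] foot err yz(move by) [ 1.46 -1.17] foot z 73.4 flange z 93.3 zyaw 1.1496 turn to yaw -0.0054 Rx [ 0.0069  0.0096 -0.9999]
t 16.3667 F [ 0.2 -0.3 -3.4] M [ 0.02 -0.02  0.  ] w 29.9 q6 -1.021
```

View pics/w9.png

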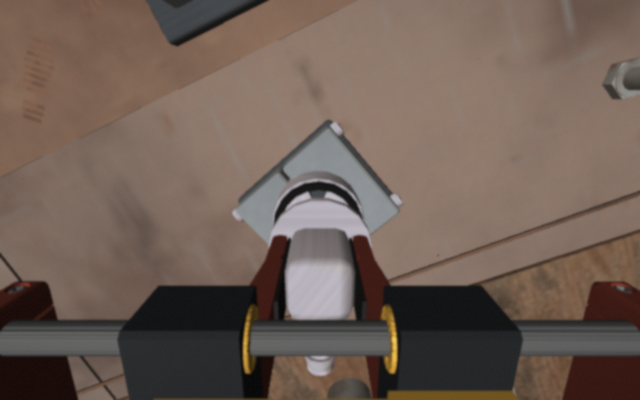

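View pics/s9c.png

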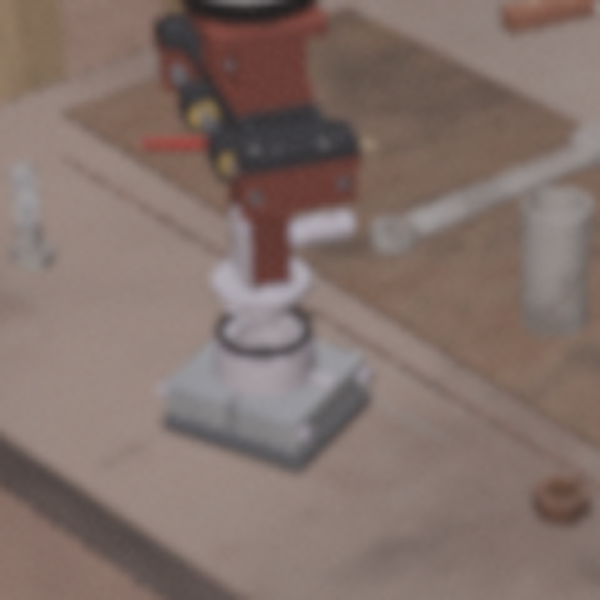

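Call:
send_rows --pt "2 0.8 -0.7 0" --pt "3 0.4 -0.4 0" --pt "3 0 0 0" --pt "2 0 0 0" --pt "1 0 0 0" --pt "0 0 0 0"

```text
t: 16.97
ee_pos: [512.7, 86.0, 53.7]
orientation: [-0.889, 1.367, 0.895]
ft_force: [-0.6, -0.2, -3.2]
width: 30.1
```

```bash
python3 - <<'E'
from h import *
st()
E
```

```text
ee [512.7  86.   53.7] foot err yz(move by) [ 0.64 -0.4 ] foot z 62.1 flange z 82.1 zyaw 1.1495 turn to yaw -0.0055 Rx [ 0.0087  0.0099 -0.9999]
t 16.9667 F [-0.6 -0.2 -3.2] M [-0.01 -0.01 -0.04] w 30.1 q6 -1.022
```

Call:
send_rows --pt "1 0.5 -0.3 0" --pt "1.5 0 0 0" --pt "1.5 0 0 0" --pt "1 0 0 0" --pt "0 0 0 0"

```text
t: 17.38
ee_pos: [512.3, 86.0, 48.1]
orientation: [-0.889, 1.367, 0.895]
ft_force: [0.5, -1.1, -3.1]
width: 30.1
```

```bash
python3 - <<'E'
from h import *
st()
E
```

```text
ee [512.3  86.   48.1] foot err yz(move by) [ 0.2  -0.19] foot z 56.5 flange z 76.5 zyaw 1.1495 turn to yaw -0.0055 Rx [ 0.0087  0.0098 -0.9999]
t 17.3833 F [ 0.5 -1.1 -3.1] M [ 0.03  0.02 -0.02] w 30.1 q6 -1.022
```

Call:
send_rows --pt "1 0 0 0" --pt "1 0 0 0" --pt "1 0 0 0" --pt "0 0 0 0"

```text
t: 17.72
ee_pos: [512.5, 86.1, 44.9]
orientation: [-0.889, 1.366, 0.895]
ft_force: [-0.9, 0.3, -2.9]
width: 29.7
```

```bash
python3 - <<'E'
from h import *
st()
E
```

```text
ee [512.5  86.1  44.9] foot err yz(move by) [ 0.4  -0.34] foot z 53.3 flange z 73.3 zyaw 1.1496 turn to yaw -0.0054 Rx [ 0.0091  0.0099 -0.9999]
t 17.7167 F [-0.9  0.3 -2.9] M [-0.03  0.    0.06] w 29.7 q6 -1.022
```

Call:
send_rows --pt "1 0.3 -0.3 0" --pt "1 0 0 0" --pt "0.5 0 0 0" --pt "0 0 0 0"

```text
t: 18.05
ee_pos: [512.4, 85.9, 42.3]
orientation: [-0.889, 1.366, 0.894]
ft_force: [0.5, -0.2, -3.1]
width: 30.1
```

```bash
python3 - <<'E'
from h import *
st()
E
```

```text
ee [512.4  85.9  42.3] foot err yz(move by) [ 0.32 -0.15] foot z 50.7 flange z 70.6 zyaw 1.1496 turn to yaw -0.0054 Rx [ 0.0096  0.0099 -0.9999]
t 18.05 F [ 0.5 -0.2 -3.1] M [0.04 0.02 0.04] w 30.1 q6 -1.022
```

Call:
send_rows --pt "1 0.2 0 0" --pt "1 0 0 0" --pt "0.5 0 0 0" --pt "0 0 0 0"

```text
t: 18.38
ee_pos: [512.4, 86.0, 39.6]
orientation: [-0.889, 1.365, 0.894]
ft_force: [-0.4, -0.4, -2.6]
width: 29.7
```

```bash
python3 - <<'E'
from h import *
st()
E
```

```text
ee [512.4  86.   39.6] foot err yz(move by) [ 0.28 -0.24] foot z 47.9 flange z 67.9 zyaw 1.1496 turn to yaw -0.0054 Rx [ 0.0099  0.0099 -0.9999]
t 18.3833 F [-0.4 -0.4 -2.6] M [-0.03 -0.01  0.04] w 29.7 q6 -1.022
```

Call:
send_rows --pt "0.8 0 0 0" --pt "0.5 0 0 0" --pt "0 0 0 0"

```text
t: 18.63
ee_pos: [512.5, 86.1, 38.4]
orientation: [-0.89, 1.365, 0.894]
ft_force: [-0.1, -0.6, 0.2]
width: 30.0
```

```bash
python3 - <<'E'
from h import *
st()
E
```

```text
ee [512.5  86.1  38.4] foot err yz(move by) [ 0.4  -0.35] foot z 46.8 flange z 66.8 zyaw 1.1497 turn to yaw -0.0053 Rx [ 0.0101  0.0099 -0.9999]
t 18.6333 F [-0.1 -0.6  0.2] M [-0.14  0.16 -0.03] w 30.0 q6 -1.022
```

Call:
send_rows --pt "0 0 0 0.03" --pt "0.2 0 0 0.04" --pt "0.2 0 0 0.04" --pt "0 0 0 0"

```text
t: 18.97
ee_pos: [513.8, 86.1, 38.7]
orientation: [-0.803, 1.4, 0.806]
ft_force: [-0.3, -0.1, -2.3]
width: 30.0
```

```bash
python3 - <<'E'
from h import *
st()
E
```

```text
ee [513.8  86.1  38.7] foot err yz(move by) [ 1.39 -1.02] foot z 47.1 flange z 67.1 zyaw 1.0354 turn to yaw -0.1196 Rx [ 0.0127  0.01   -0.9999]
t 18.9667 F [-0.3 -0.1 -2.3] M [-0.03  0.06 -0.01] w 30.0 q6 -0.908
```

Call:
send_rows --pt "0.4 0.6 -0.5 0.03" --pt "0.4 0.3 -0.2 0.04" --pt "0.3 0.2 0 0.03" --pt "0.2 0 0 0"

```text
t: 19.3
ee_pos: [514.3, 86.1, 38.4]
orientation: [-0.727, 1.425, 0.73]
ft_force: [0.2, -0.2, -0.2]
width: 30.0
```

```bash
python3 - <<'E'
from h import *
st()
E
```

```text
ee [514.3  86.1  38.4] foot err yz(move by) [ 1.63 -1.33] foot z 46.7 flange z 66.7 zyaw 0.9364 turn to yaw -0.2186 Rx [ 0.0161  0.01   -0.9998]
t 19.3 F [ 0.2 -0.2 -0.2] M [-0.03  0.28 -0.01] w 30.0 q6 -0.808
```

Call:
send_rows --pt "0 1 -0.8 0" --pt "0 0.8 -0.6 0" --pt "0 0 0 0"

```text
t: 19.55
ee_pos: [512.8, 86.2, 38.7]
orientation: [-0.731, 1.422, 0.732]
ft_force: [0.4, -0.3, -1.5]
width: 30.1
```

```bash
python3 - <<'E'
from h import *
st()
E
```

```text
ee [512.8  86.2  38.7] foot err yz(move by) [ 0.28 -0.51] foot z 47.1 flange z 67.1 zyaw 0.9406 turn to yaw -0.2144 Rx [ 0.0179  0.0104 -0.9998]
t 19.55 F [ 0.4 -0.3 -1.5] M [-0.06  0.   -0.02] w 30.1 q6 -0.812
```

Call:
send_rows --pt "0.3 0.6 -0.5 0.03" --pt "0.3 0.5 -0.4 0.03" --pt "0.3 0.4 -0.3 0.03" --pt "0.2 0.3 -0.2 0"

```text
t: 19.88
ee_pos: [512.4, 85.9, 38.4]
orientation: [-0.662, 1.442, 0.662]
ft_force: [1.3, 0.5, 0.9]
width: 30.1
```

```bash
python3 - <<'E'
from h import *
st()
E
```

```text
ee [512.4  85.9  38.4] foot err yz(move by) [ 0.08 -0.06] foot z 46.8 flange z 66.8 zyaw 0.8512 turn to yaw -0.3038 Rx [ 0.022   0.0099 -0.9997]
t 19.8833 F [1.3 0.5 0.9] M [-0.17 -0.09  0.07] w 30.1 q6 -0.721
```

Call:
send_rows --pt "0.4 0.6 -0.4 0.08" --pt "0.4 0.5 -0.3 0.06"

```text
t: 20.05
ee_pos: [512.5, 86.0, 38.0]
orientation: [-0.554, 1.471, 0.555]
ft_force: [2.9, -0.4, -0.6]
width: 29.7
```

```bash
python3 - <<'E'
from h import *
st(); print(ctrl.get_obs()['qvel'])
E
```

```text
ee [512.5  86.   38. ] foot err yz(move by) [-0.   -0.08] foot z 46.4 flange z 66.4 zyaw 0.7113 turn to yaw -0.4437 Rx [ 0.0248  0.0097 -0.9996]
t 20.05 F [ 2.9 -0.4 -0.6] M [-0.2  -0.39  0.06] w 29.7 q6 -0.58
[ 5.18059080e-03  2.62157516e-04  8.59624771e-03 -2.06624252e-03
 -2.77534183e-02  6.77422675e-01]
```

```bash
python3 - <<'E'
from h import *
snap('scene','s10'); crop('s10',220,140,340,260,5,'s10c'); snap('wrist','w10'); crop('w10',220,150,420,380,3,'w10c'); st()
e,R,o=pose(); d=load('w10')
P,ok,u,v=cloud(d,255,190,385,320); L=(P-e)@R
fl=L[ok&(L[:,0]>-45)&(L[:,0]<-20)&(L[:,1]>12)]; print('flange top x',np.median(fl[:,0]),len(fl)); 
tx=L[ok&(L[:,0]<-73)&(L[:,0]>-84)&(abs(L[:,2])<8)&(abs(L[:,1])<9)];print('top x',np.median(tx[:,0]))
E
```

```text
ee [512.4  86.1  38. ] foot err yz(move by) [-0.12 -0.07] foot z 46.4 flange z 66.4 zyaw 0.7138 turn to yaw -0.4412 Rx [ 0.0245  0.0099 -0.9997]
t 20.15 F [ 2.4 -0.  -0.4] M [-0.2  -0.4  -0.03] w 30.1 q6 -0.583
flange top x -32.803405123514175 2903
top x -77.84987620867797
```

View pics/s10c.png

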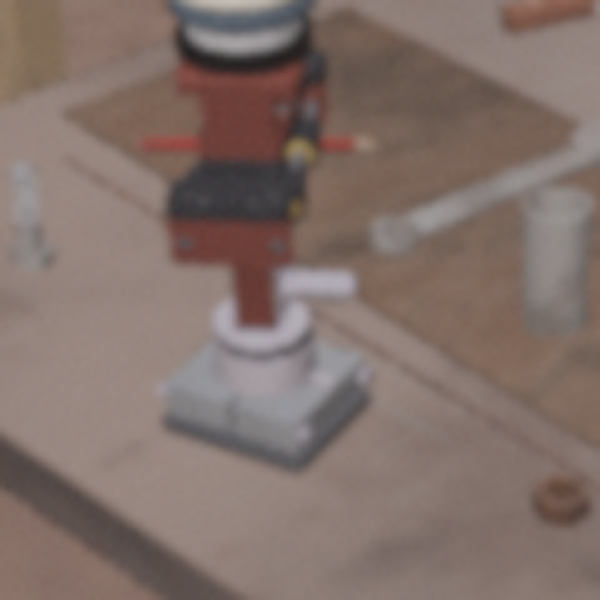

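View pics/w10c.png

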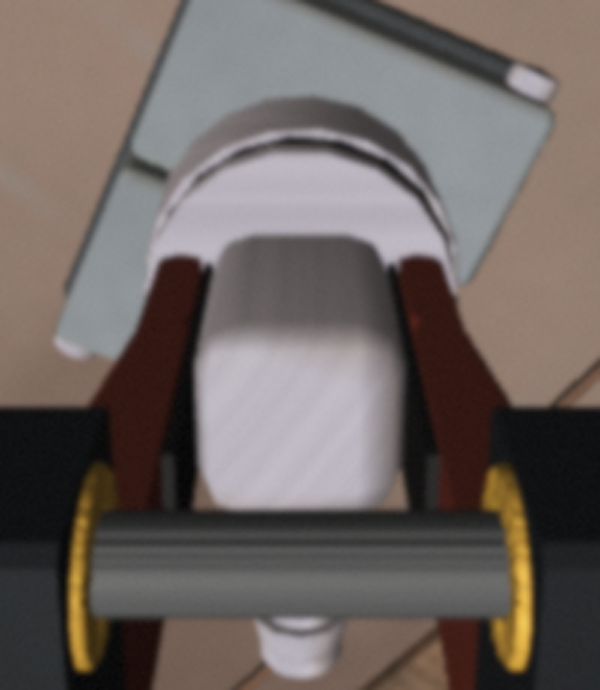

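Call:
send_rows --pt "0.8 0.2 -0.3 0.07" --pt "0.8 0.2 -0.2 0.06"

```text
t: 20.32
ee_pos: [512.7, 85.9, 36.9]
orientation: [-0.457, 1.494, 0.46]
ft_force: [1.0, -2.3, 3.9]
width: 29.9
```

```bash
python3 - <<'E'
from h import *
st()
E
```

```text
ee [512.7  85.9  36.9] foot err yz(move by) [ 0.07 -0.08] foot z 45.3 flange z 65.3 zyaw 0.5876 turn to yaw -0.5674 Rx [ 0.026   0.0096 -0.9996]
t 20.3167 F [ 1.  -2.3  3.9] M [-0.47 -0.03  0.07] w 29.9 q6 -0.456
```

Call:
send_rows --pt "0.3 0.2 -0.2 0.06" --pt "0.4 0.1 -0.1 0.05" --pt "0.1 0 0 0"

```text
t: 20.57
ee_pos: [512.9, 85.7, 36.9]
orientation: [-0.373, 1.509, 0.377]
ft_force: [1.2, 0.6, -0.6]
width: 29.9
```

```bash
python3 - <<'E'
from h import *
st()
snap('wrist','w11'); snap('scene','s11'); snap('top','t11')
e,R,o=pose(); d=load('w11')
P,ok,u,v=cloud(d,255,190,385,320); L=(P-e)@R
fl=L[ok&(L[:,0]>-45)&(L[:,0]<-20)&(L[:,1]>12)]; print('flange top x',np.median(fl[:,0]),len(fl)); 
E
```

```text
ee [512.9  85.7  36.9] foot err yz(move by) [ 0.29 -0.11] foot z 45.3 flange z 65.3 zyaw 0.4799 turn to yaw -0.6751 Rx [ 0.0269  0.0091 -0.9996]
t 20.5667 F [ 1.2  0.6 -0.6] M [-0.08  0.02 -0.01] w 29.9 q6 -0.348
flange top x -32.79815460048555 3003
```

```bash
python3 - <<'E'
from h import *
crop('w11',150,100,490,400,2.3,'w11c'); crop('s11',235,190,320,250,9,'s11c'); 
E
```

```text
(no output)
```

View pics/w11c.png

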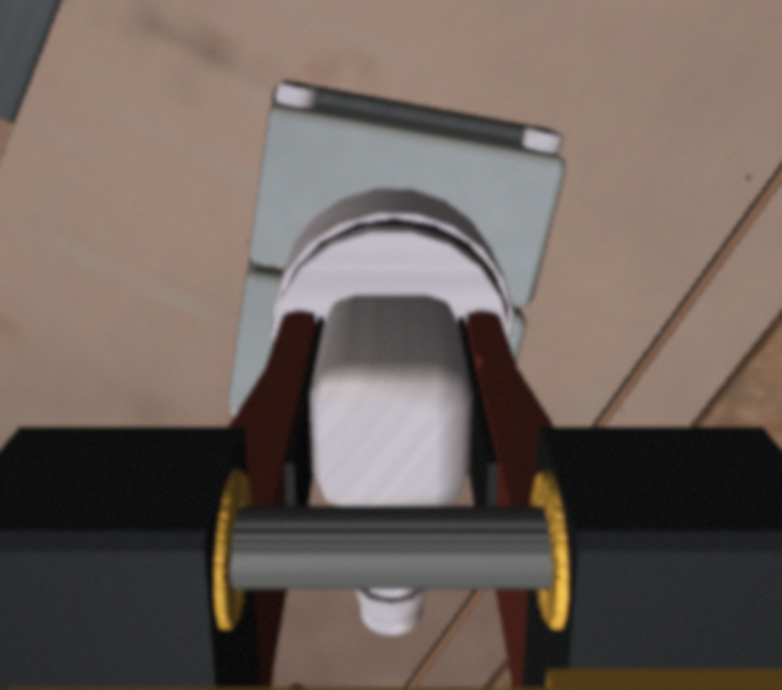

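View pics/s11c.png

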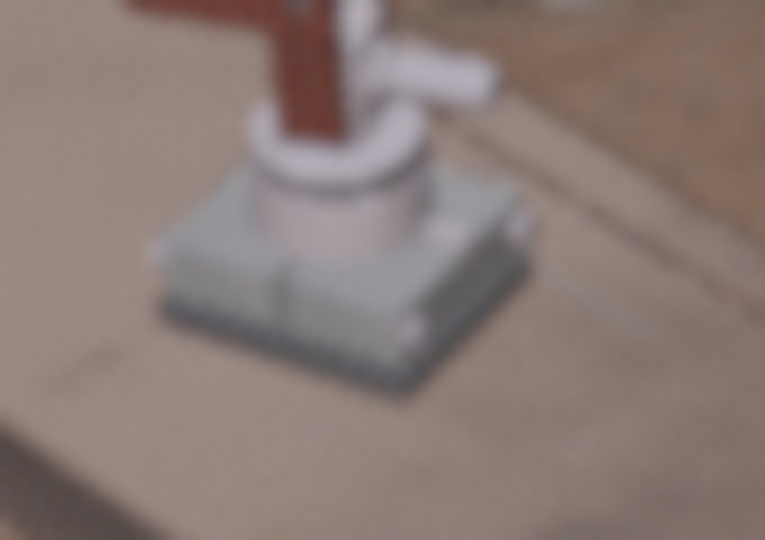

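```bash
python3 - <<'E'
from h import *
d=load('w11'); f=lambda x,y,z: px(d,150+(x+.5)/2.3-.5,100+(y+.5)/2.3-.5,z)
for p,q in [((275,106),(563,161)),((272,110),(235,405)),((563,165),(527,305))]:
    v=f(*q,36)-f(*p,36); a=np.arctan2(v[1],v[0]); print(a.round(3),'->',(a%(np.pi/2)-np.pi/2).round(3))
# outlet centre line: tip (390,612) , body top centre edges
a=f(391,600,45+0); print('outlet end',a)
e,R,o=pose(); print('tool',(R.T@(a-e)).round(1))
c=f(391,430,70-4); print((R.T@(c-e)).round(1))
E
```

```text
0.284 -> -1.286
-1.259 -> -1.259
-1.28 -> -1.28
outlet end [5.567e+02 4.000e-01 4.500e+01]
tool [ -7.8 -96.   -0.4]
[-29.1 -25.5  -0.2]
```

Call:
send_rows --pt "0.8 0.2 -0.1 0.06" --pt "0.6 0.1 -0.1 0.05" --pt "0 0 0 0.02" --pt "0 0 0 0"

```text
t: 21.05
ee_pos: [513.2, 85.6, 36.3]
orientation: [-0.276, 1.524, 0.281]
ft_force: [0.6, 0.9, 1.2]
width: 29.7
```

```bash
python3 - <<'E'
from h import *
st(yaw=-1.287+np.pi/2)
E
```

```text
ee [513.2  85.6  36.3] foot err yz(move by) [ 0.4  -0.27] foot z 44.6 flange z 64.6 zyaw 0.356 turn to yaw 0.0722 Rx [ 0.0279  0.0085 -0.9996]
t 21.05 F [0.6 0.9 1.2] M [-0.29  0.03  0.08] w 29.7 q6 -0.222
```

Call:
send_rows --pt "0.4 0.2 -0.1 0.04" --pt "0.1 0 0 0.01" --pt "0 0 0 0"

```text
t: 21.3
ee_pos: [513.1, 85.6, 36.0]
orientation: [-0.241, 1.528, 0.246]
ft_force: [1.0, 0.3, 2.3]
width: 29.7
```

```bash
python3 - <<'E'
from h import *
st(yaw=-1.287+np.pi/2); snap('wrist','w12'); crop('w12',150,100,490,400,2.3,'w12c')
e,R,o=pose(); d=load('w12')
P,ok,u,v=cloud(d,255,190,385,320); L=(P-e)@R
fl=L[ok&(L[:,0]>-45)&(L[:,0]<-20)&(L[:,1]>12)]; print('flange top x',np.median(fl[:,0]),len(fl)); 
E
```

```text
ee [513.1  85.6  36. ] foot err yz(move by) [ 0.35 -0.17] foot z 44.4 flange z 64.4 zyaw 0.3113 turn to yaw 0.0276 Rx [ 0.0279  0.0081 -0.9996]
t 21.3 F [1.  0.3 2.3] M [-0.42  0.1   0.02] w 29.7 q6 -0.177
flange top x -32.77385856299467 3053
```

View pics/w12c.png

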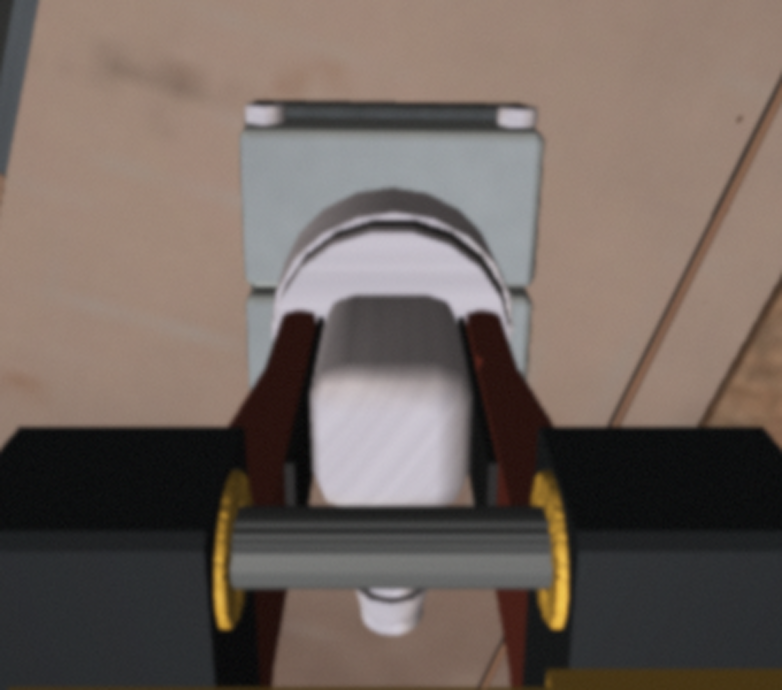

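Call:
send_rows --pt "0.1 0 0 0.02" --pt "0 0 0 0"

```text
t: 21.52
ee_pos: [512.9, 85.5, 35.9]
orientation: [-0.226, 1.53, 0.232]
ft_force: [1.2, -1.6, 3.2]
width: 29.8
```

```bash
python3 - <<'E'
from h import *
st(yaw=-1.287+np.pi/2); snap('wrist','w13'); crop('w13',245,140,395,170,5,'w13c')
E
```

```text
ee [512.9  85.5  35.9] foot err yz(move by) [ 0.36 -0.02] foot z 44.3 flange z 64.3 zyaw 0.2924 turn to yaw 0.0086 Rx [ 0.0277  0.0079 -0.9996]
t 21.5167 F [ 1.2 -1.6  3.2] M [-0.41  0.04  0.11] w 29.8 q6 -0.158
```

View pics/w13c.png

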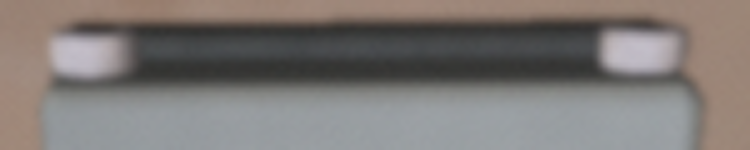

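Call:
send_rows --pt "0 0 0 0" --pt "0 0 0 0" --pt "0 0 0 0" --pt "0 0 0 0" --pt "0 0 0 0" --pt "0 0 0 0" --pt "0 0 0 0" --pt "0 0 0 0" --pt "0 0 0 0" --pt "0 0 0 0" --fingers 1

```text
t: 22.4
ee_pos: [511.0, 86.1, 34.6]
orientation: [-0.225, 1.533, 0.233]
ft_force: [-0.3, 0.6, 0.8]
width: 87.8
```

```bash
python3 - <<'E'
from h import *
st(yaw=-1.287+np.pi/2); snap('wrist','w14'); crop('w14',150,100,490,400,2.3,'w14c')
E
```

```text
ee [511.   86.1  34.6] foot err yz(move by) [-0.78  1.65] foot z 42.9 flange z 62.9 zyaw 0.2932 turn to yaw 0.0094 Rx [ 0.0241  0.0088 -0.9997]
t 22.4 F [-0.3  0.6  0.8] M [-0.09  0.06 -0.03] w 87.8 q6 -0.16
```

View pics/w14c.png

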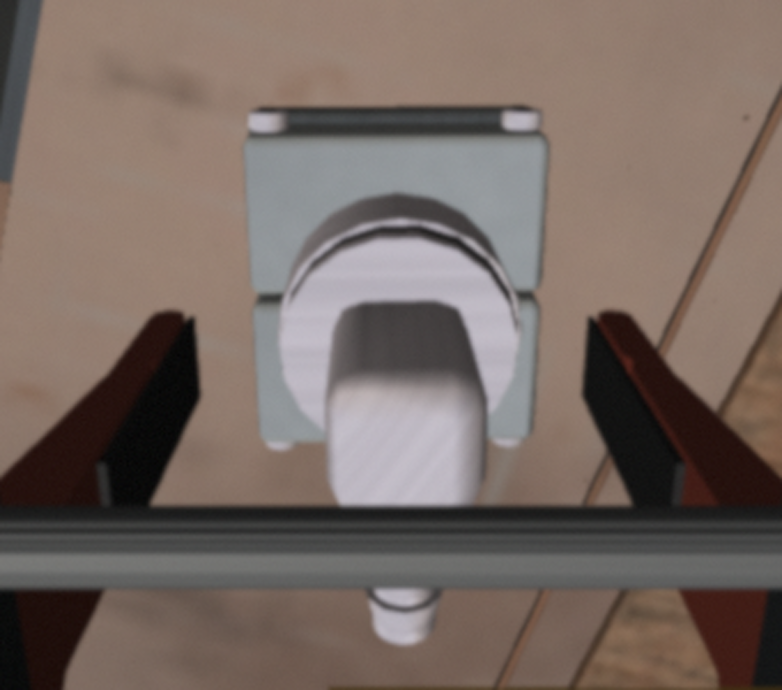

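Call:
send_rows --pt "-6 0 -0.5 0" --pt "-10 0 0 0" --pt "-14 0 0 0" --pt "-14 0 0 0" --pt "-14 0 0 0" --pt "-12 0 0 0" --pt "-8 0 0 0" --pt "-4 0 0 0" --pt "0 0 0 0"

```text
t: 23.2
ee_pos: [508.4, 85.2, 125.5]
orientation: [-0.225, 1.532, 0.233]
ft_force: [0.2, 0.0, 0.5]
width: 88.1
```

```bash
python3 - <<'E'
from h import *
st(yaw=-1.287+np.pi/2); snap('wrist','w15'); crop('w15',240,90,410,330,3.3,'w15c')
E
```

```text
ee [508.4  85.2 125.5] foot err yz(move by) [-0.58  4.38] foot z 133.9 flange z 153.9 zyaw 0.2932 turn to yaw 0.0094 Rx [ 0.0259  0.0091 -0.9996]
t 23.2 F [0.2 0.  0.5] M [-0.02  0.12 -0.02] w 88.1 q6 -0.159
```

View pics/w15c.png

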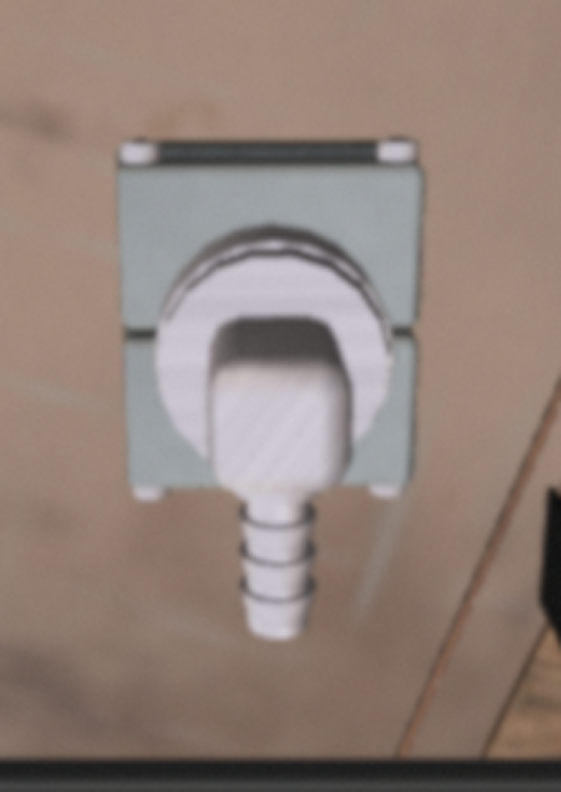

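```bash
python3 - <<'E'
from h import *
d=load('w15'); f=lambda x,y,z: px(d,240+(x+.5)/3.3-.5,90+(y+.5)/3.3-.5,z)
P,ok,u,v=cloud(d,280,150,365,290)
print([(int(b),int(n)) for n,b in zip(*np.histogram(P[ok,2],bins=np.arange(30,125,2))) if n>40])
tf=P[ok&(P[:,2]>105)]; print('top z',np.median(tf[:,2]), tf.mean(0), len(tf))
fl=P[ok&(P[:,2]>62)&(P[:,2]<76)&(P[:,1]>92)]; print('flange top z',np.median(fl[:,2]), 'plane tilt:')
for q in (tf,fl):
    A=np.c_[q[:,:2]-q[:,:2].mean(0),np.ones(len(q))]; print(np.linalg.lstsq(A,q[:,2],rcond=None)[0].round(3))
zt=np.median(tf[:,2]); za=zt-21
a,b=f(278,510,za),f(277,632,za); print('outlet yaw',np.arctan2(*(b-a)[[1,0]]),a,b)
print('sock->end',np.arctan2(*(b[:2]-np.array([512.3,85.1]))[::-1]))
m=P[ok&(P[:,2]>za-2)&(P[:,2]<za+14)&(P[:,1]<58)]; w=np.linalg.svd(m[:,:2]-m[:,:2].mean(0))[2][0]; print('outlet cloud yaw',np.arctan2(-abs(w[1]),w[0]*np.sign(-w[1])),len(m),m.mean(0))
c=f(280,430,zt);print('top c',c)
for p,q in [((118,165),(422,169)),((130,485),(410,488)),((118,170),(130,480)),((422,175),(411,480))]:
    w=f(*q,36)-f(*p,36); t=np.arctan2(w[1],w[0]); print('edge',(t%(np.pi/2)-np.pi/2).round(3))
ee=[(210,390),(213,470),(348,385),(350,475)]
for p,q in [(0,1),(2,3)]:
    w=f(*ee[q],zt)-f(*ee[p],zt); print('body edge',np.arctan2(w[1],w[0]).round(3))
for p,q in [((235,366),(330,362))]:
    w=f(*q,zt)-f(*p,zt); print('body x edge',(np.arctan2(w[1],w[0])-np.pi/2).round(3))
E
```

```text
[(34, 1352), (36, 1451), (56, 44), (58, 174), (60, 100), (62, 48), (66, 186), (68, 1522), (70, 75), (92, 56), (94, 94), (96, 201), (98, 371), (100, 274), (102, 72), (104, 45), (106, 92), (108, 140), (110, 303), (112, 869), (114, 303)]
top z 112.87004209681604 [511.19278307  87.27475015 112.28373426] 1727
flange top z 68.77962460186765 plane tilt:
[ 3.10000e-02 -8.90000e-02  1.12284e+02]
[-3.0000e-03 -7.1000e-02  6.8602e+01]
outlet yaw -1.2805714380689688 [520.1  60.   91.9] [529.   30.2  91.9]
sock->end -1.2755004592065533
outlet cloud yaw -1.170370171183938 631 [523.5129445   46.21666463  98.633822  ]
top c [511.8  85.7 112.9]
edge -1.294
edge -1.301
edge -1.276
edge -1.273
body edge -1.256
body edge -1.234
body x edge -1.242
```

```bash
python3 - <<'E'
from h import *
def rob(q):
    for _ in range(5):
        m=q.mean(0);A=np.c_[q[:,:2]-m[:2],np.ones(len(q))];c=np.linalg.lstsq(A,q[:,2],rcond=None)[0];r=q[:,2]-A@c;q=q[abs(r)<max(2*r.std(),.5)]
    return c.round(3),len(q),r.std().round(2)
snap('top','t15');snap('scene','s15'); crop('s15',235,180,325,250,8,'s15c'); crop('t15',255,200,310,265,9,'t15c')
d=load('w15')
P,ok,u,v=cloud(d,277,140,370,240)
print('block',rob(P[ok&(abs(P[:,2]-36)<4)]),'flange',rob(P[ok&(abs(P[:,2]-68.8)<2.5)]))
P,ok,u,v=cloud(d,305,200,345,235);print('top',rob(P[ok&(abs(P[:,2]-112.8)<2.5)]))
E
```

```text
block (array([-1.0000e-03,  1.0000e-03,  3.5986e+01]), 3515, np.float64(0.58)) flange (array([-2.0000e-03,  3.0000e-03,  6.8833e+01]), 1563, np.float64(0.52))
top (array([ 2.60000e-02, -4.10000e-02,  1.13324e+02]), 1122, np.float64(0.78))
```

View pics/s15c.png

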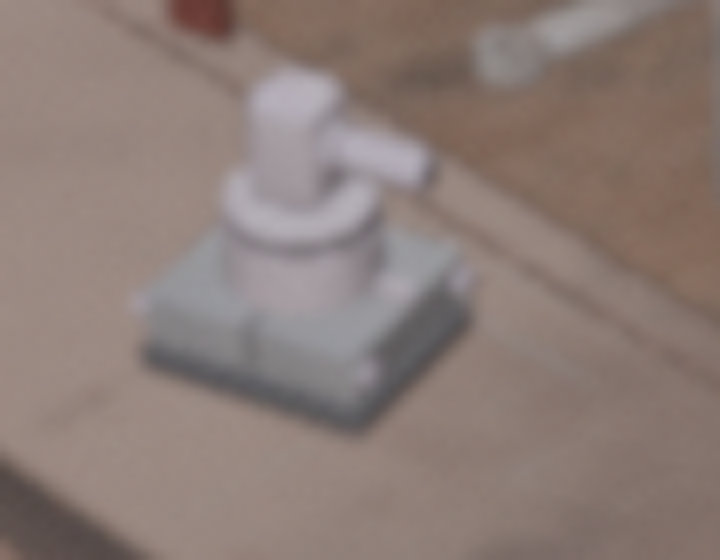

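View pics/t15c.png

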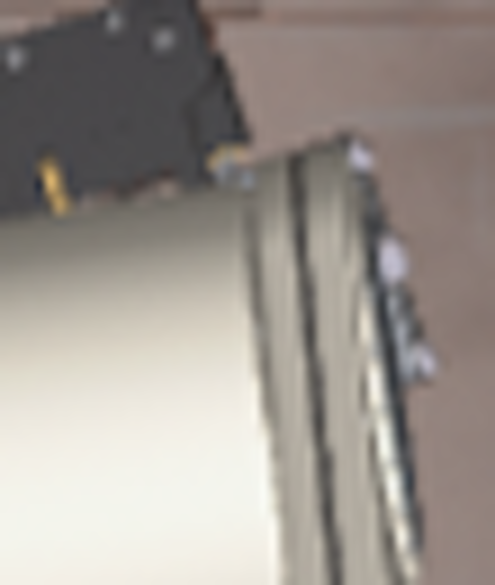

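Call:
send_rows --pt "0 0 3 0.004" --pt "0 0 1.5 0.004" --pt "0 0 0 0" --pt "0 0 0 0"

```text
t: 23.68
ee_pos: [510.6, 86.2, 121.6]
orientation: [-0.218, 1.54, 0.227]
ft_force: [0.6, -0.1, -1.1]
width: 88.1
```

```bash
python3 - <<'E'
from h import *
st(yaw=-1.287+np.pi/2); snap('wrist','w16'); crop('w16',270,130,370,290,5,'w16c'); im=cv2.imread('pics/w16c.png'); cv2.imwrite('pics/w16d.png',im[:,:][200:800])
E
```

```text
ee [510.6  86.2 121.6] foot err yz(move by) [-0.96  1.92] foot z 130.0 flange z 150.0 zyaw 0.2842 turn to yaw 0.0004 Rx [ 0.0187  0.0081 -0.9998]
t 23.6833 F [ 0.6 -0.1 -1.1] M [-0.06  0.01 -0.02] w 88.1 q6 -0.148
```

View pics/w16d.png

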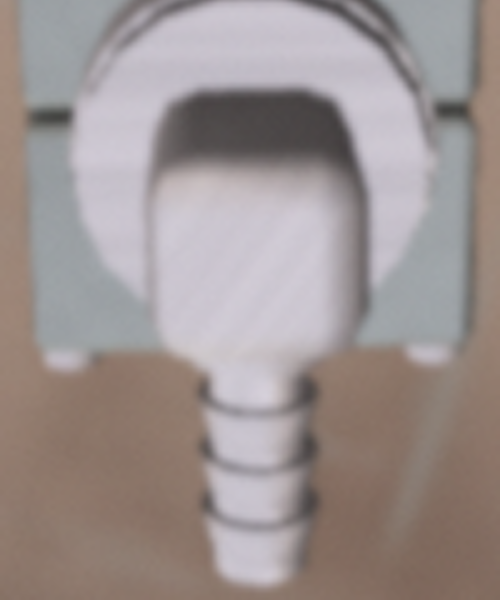

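```bash
cat > yaw.py <<'E'
from h import *
import sys
def outlet(f,r0,r1,c0,c1,za=91.9):
    d=load(f); im=d['img'].astype(float)
    # whiteness: steel is blueish-grey; brown bg has r>b
    g=im[:,:,2]-im[:,:,0]*0.75
    pts=[]
    for r in range(r0,r1):
        row=g[r,c0:c1]; th=(row.max()+np.median(np.r_[row[:6],row[-6:]]))/2
        i=np.where(row>th)[0]; a,b=i[0],i[-1]
        L=a-(row[a]-th)/(row[a]-row[a-1]); Rr=b+(row[b]-th)/(row[b]-row[b+1])
        c=(L+Rr)/2+c0; pts.append([*px(d,c,r,za)[:2],c,Rr-L])
    p=np.array(pts); 
    return p
for f,r0,r1,c0,c1 in [('w16',246,284,295,348),('w15',244,281,300,348)]:
    p=outlet(f,r0,r1,c0,c1); print(f,p[::4,2:].round(1).tolist())
    k=np.polyfit(p[:,1],p[:,0],1); print('yaw',np.arctan2(-1,-k[0]),'x at y=85.1',np.polyval(k,85.1))
E
python3 yaw.py
```

```text
w16 [[319.7, 16.3], [319.5, 15.5], [320.4, 18.7], [319.9, 16.7], [319.4, 15.9], [320.3, 17.9], [320.1, 16.4], [320.6, 19.4], [320.6, 16.7], [320.2, 14.9]]
yaw -1.2676581557979527 x at y=85.1 510.9394596805248
w15 [[322.3, 15.8], [321.8, 17.0], [322.5, 17.6], [322.3, 16.1], [322.6, 18.8], [322.6, 17.1], [322.4, 15.6], [322.9, 18.7], [322.6, 16.0], [322.7, 14.4]]
yaw -1.269551277271196 x at y=85.1 511.131877639267
```

```bash
cat > blk.py <<'E'
from h import *
def edge(f,r0,r1,c0,c1,z=36,inv=False):
    d=load(f); im=d['img'].astype(float); g=im[:,:,0]-im[:,:,2]  # brown positive, block negative
    pts=[]
    for r in range(r0,r1):
        row=g[r,c0:c1]; th=(row[:3].mean()+row[-3:].mean())/2; s=row-th
        i=np.where(s[:-1]*s[1:]<=0)[0]
        if len(i)==0: continue
        i=i[len(i)//2]; pts.append(px(d,c0+i+s[i]/(s[i]-s[i+1]),r,z)[:2])
    p=np.array(pts); 
    for _ in range(3):
        k=np.polyfit(p[:,1],p[:,0],1); r=p[:,0]-np.polyval(k,p[:,1]); p=p[abs(r)<2*r.std()+.05]
    return np.arctan2(-1,-k[0]).round(4),len(p),r.std().round(2)
import sys
E
python3 - <<'E'
from blk import *
crop('w16',255,110,385,260,5,'w16e')
for f,l,r in [('w16',(142,190,268,284),(142,190,355,373)),('w15',(145,185,268,284),(145,185,358,376))]:
    print(f,edge(f,*l),edge(f,*r))
E
```

```text
w16 (np.float64(-1.2785), 43, np.float64(0.07)) (np.float64(-1.2786), 45, np.float64(0.07))
w15 (np.float64(-1.2785), 39, np.float64(0.05)) (np.float64(-1.2805), 40, np.float64(0.05))
```

View pics/w16e.png

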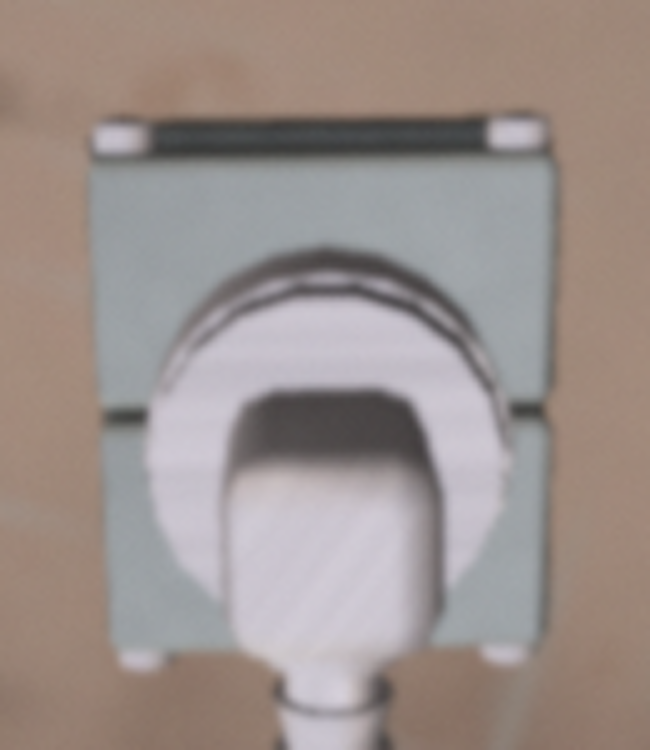

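```bash
python3 - <<'E'
from workcell import ctrl
print(ctrl.close_job())
E
```

```text
the job is handed in; nothing more can be done
None
```

I threaded the elbow clockwise into the grey coupling until it bit on its seal with the outlet at the mark, then let go and handed the job in at about 24 s.

**What I did:**
- The lugs dropped into the correct gap on the first try, with about 3 N of contact.
- I turned the elbow about 0.86 rad clockwise. Wrist force readings, taken after each group of moves, changed by no more than about 7 N.
- I opened the fingers and raised the gripper clear.

**Last checks:**
- **Outlet and mark:** the outlet points at -1.268 rad. I took the mark direction from the clamp block's sides, at -1.279 rad, because the outlet hides the rib. That leaves the outlet about 0.01 rad short and not past the mark. Cruder edge readings on the square body gave about 0.03 to 0.05 rad short. An outlet-depth estimate gave about 0.11 rad short, which I discounted as biased.
- **Seal:** the flange sits level. Its underside is about 63 mm above the table, roughly 2 mm into the seal.
- **Arm:** clear of the elbow and touching nothing.

**Problems along the way:**
- **Tool point:** the reported TCP lies about 41 mm beyond the real fingertips. My first grasp therefore closed on air above the body, with no contact, and I corrected for it.
- **Tool tilt:** the tool tilted by up to about 0.03 rad during turning.
- **Slip:** the elbow slid about 1.5 mm down in the grip as the thread drew it in.
- **Not checked:** the arm blocked the last top view of the elbow, so that view confirmed nothing.

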